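Nest the sampling pans and lean the reference plates

ROBOT

A 6-joint arm with a two-finger parallel gripper is mounted at the origin on a cart in front of the work surface, level with it; the furniture and walls round the work are solid. World frame = base frame: x ahead of the robot, y to its left, z up, the work surface at z = 0. Lengths are in mm, angles in degrees, forces in N, time in s.
With the tool pointing down it reaches from about 350 to 850 mm from the base axis. Payload 8.1 kg.
Tool frame: the origin (TCP) lies midway between the tips of the shut fingers; the grasp point (between the pads) lies grip_depth behind it (grip_depth is the distance from the TCP to the grasp point, in mm); z points along the fingers, y is the line along which they close (so a half turn about z gives the same grasp; the last joint's range is limited). The gripper opens to 85 mm and grips with 20 to 120 N. Pads are 22 mm wide; open, the fingers measure 114 mm over their backs; the gripper's body (76 mm by 85 mm) begins 54 mm behind the grasp point. The pads swing forward as they close: fully open they stand 13 mm farther back than shut.
Start: joints at [65.867, 7.471, 85.268, -0, 87.261, -4.893], TCP at [197.693, 566.5, 231.292] pointing down, gripper open.
Joint ranges: [-169.43, 169.43], [-51.17, 129.36], [1.28, 143.12], [-76.62, 256.62], [0, 156.53], [-152.29, 152.29]. Speed limits (degrees/s): [136.94, 136.94, 159.86, 180, 180, 180].

INTERFACE

Orientations are given as [roll, pitch, yaw] about the fixed x, y, z axes, in that order (R = Rz(yaw) Ry(pitch) Rx(roll)).
In Python, from bench import sense, snapshot, hand_in, grip_depth gives the robot as it stands. The module is installed in compiled form; this text tells all that it offers.
- The arm moves only by the tool apply_moves, never from a script. Its argument "series" is text: rows parted by semicolons, each of 5 numbers parted by spaces: the shift along the tool's x, y, z each as a share of 0.3 m, from -1 to 1, then the turn about the tool's z as a share of 2 rad, from -1 to 1, then the gripper's target within -1 to 1 (shut at 1, half-way at 0, fully open at -1). In form: tx ty tz twist gripper; .... A call has 1 to 5 rows; each row shifts and turns the commanded pose from where the row before left it, along the tool's axes as they then stand; what a row does not reach is not made up. A row lasts 1/12 s, in which the tool goes at most 41.7 mm and 7.16 degrees, less where a joint would pass 70% of its speed; a pose out of reach is approached as far as the arm can. A call with a number of a shift or a turn outside -1 to 1 is refused whole. A call with a gripper value outside its range is refused whole. The fingers move at their own pace and stop on an object; "squeeze" is the grip in N (left out, the last holds). Time passes only in rows, so rows that do not move let the fingers close. It gives the time, the measured TCP pose, the force, the opening and the grip force at its end, in the units of the state.
- sense(): the state, without advancing time (a new reading comes with each control period).
- snapshot(name): name is "scene" or "top"; returns a dict with "frame" (400x640x3 uint8, blue, green, red), "depth" (400x640 float32, mm along the optical axis (not along the pixel's ray), 0 where there is no reading), "intrinsics" (3x3 intrinsics, pixels), "extrinsics" (4x4, takes a point from camera to world coordinates). Camera axes: x right, y down, z forward; pixel columns grow to the right and rows downward; lengths in mm; the calibration is good to about 2 mm. A picture is of the moment at which its call begins.
- hand_in(): hands the job in; it is judged then, once.
The state is a dict: "time": time; "joint_pos": joint angles; "qd": joint speeds; "joint_efforts": joint torques, N m; "tool_pos": TCP position; "tcp_rot": TCP orientation; "ft_force": force on the tool from outside, world axes, zero at the start; "wrist_torque": the same for the moment, N m; "finger_gap": finger opening in mm; "grip_force": force on a finger pad.
Only numpy, scipy, OpenCV 4.12 (cv2) and the standard library are available. Lean on these libraries where they do the work, as an engineer would, in place of code of your own. Each camera call takes 0.05 s, during which the arm holds its last target. There are 200 camera calls.

TASK

Put the sampling set away: nest all the steel sampling pans that are on the bench into one level stack in the round black stand, in any order, with their handles fanned well apart so that none lies over or against another. Then take the two fragile ceramic reference plates out of their rack, pinching each lightly (no more than 40 N a finger) and without letting it fall, and lean them side by side, flat against the sloped backstop of the blue rest, upright way up, with their feet in the groove behind the lip and neither sticking out past the ends. Leave the blue-capped jar and the flask alone.

Things in the scene. Friction and masses are not known exactly. Their poses are not given: they have to be found in the camera images.
- pan_red: Steel pan with a red handle, else identical. Tapered bowl 46 mm high, outer radius 26 mm at the foot, 44 at the rim; 0.16 kg; may be absent. Origin: centre of underside, z up. Bar handle along +x, 42 to 108 mm from centre, 12 mm wide, 42 to 60 mm above the underside; pinch it from above about 78 mm out. Wall 2.5, base 10 mm thick: a nested pan sits 10 mm above the lower one
- pan_blue: Steel pan with a blue handle, else identical. Tapered bowl 46 mm high, outer radius 26 mm at the foot, 44 at the rim; 0.16 kg; may be absent. Origin: centre of underside, z up. Bar handle along +x, 42 to 108 mm from centre, 12 mm wide, 42 to 60 mm above the underside; pinch it from above about 78 mm out. Wall 2.5, base 10 mm thick: a nested pan sits 10 mm above the lower one
- pan_green: Steel pan with a green handle, else identical. Tapered bowl 46 mm high, outer radius 26 mm at the foot, 44 at the rim; 0.16 kg; may be absent. Origin: centre of underside, z up. Bar handle along +x, 42 to 108 mm from centre, 12 mm wide, 42 to 60 mm above the underside; pinch it from above about 78 mm out. Wall 2.5, base 10 mm thick: a nested pan sits 10 mm above the lower one
- pan_yellow: Steel pan with a yellow handle, else identical. Tapered bowl 46 mm high, outer radius 26 mm at the foot, 44 at the rim; 0.16 kg; may be absent. Origin: centre of underside, z up. Bar handle along +x, 42 to 108 mm from centre, 12 mm wide, 42 to 60 mm above the underside; pinch it from above about 78 mm out. Wall 2.5, base 10 mm thick: a nested pan sits 10 mm above the lower one
- pan_red_tip (a point): Outer end of the red handle, 108 mm out from the pan's centre, 51 mm above its underside. A nested handle passes 6 mm over the rim of the pan below, but two handles pointing the same way jam and hold the upper pan up
- pan_blue_tip (a point): Outer end of the blue handle, 108 mm out from the pan's centre, 51 mm above its underside. A nested handle passes 6 mm over the rim of the pan below, but two handles pointing the same way jam and hold the upper pan up
- pan_green_tip (a point): Outer end of the green handle, 108 mm out from the pan's centre, 51 mm above its underside. A nested handle passes 6 mm over the rim of the pan below, but two handles pointing the same way jam and hold the upper pan up
- pan_yellow_tip (a point): Outer end of the yellow handle, 108 mm out from the pan's centre, 51 mm above its underside. A nested handle passes 6 mm over the rim of the pan below, but two handles pointing the same way jam and hold the upper pan up
- stand: Fixed round black stand, 92 mm across the foot and 80 mm across the top, 12 mm high, with a round recess (radius about 35 mm at the top, floor 6 mm above the bench) that takes one pan's foot. Origin: centre of the underside. A fixed balance about 70 mm high stands behind the rest, right of the stand (x from 0.48, y from -0.12 to -0.32)
- rack: Fixed white drying rack 140 mm long (its y) and 28 mm high with one slot along y, 11 mm wide, slot floor 6 mm above the bench. Origin: centre of the underside
- plate_white: Fragile white ceramic reference plate with two colour fields on one face (its -x); 8 mm thick (its x), 50 mm wide (y), 120 mm tall (z), about 0.12 kg. Origin: middle of its lower edge. At the start it stands upright in the rack's slot beside the other one, 98 mm of it above the rails; pinch it across its thickness near the top edge
- plate_blue: Fragile blue ceramic reference plate with two colour fields on one face (its -x); 8 mm thick (its x), 50 mm wide (y), 120 mm tall (z), about 0.12 kg. Origin: middle of its lower edge. At the start it stands upright in the rack's slot beside the other one, 98 mm of it above the rails; pinch it across its thickness near the top edge
- plate_white_top (a point): Middle of the white plate's upper edge, 120 mm from its origin
- plate_blue_top (a point): Middle of the blue plate's upper edge, 120 mm from its origin
- rest: Fixed blue sloped rest, 150 mm wide (y), open to its own -x. Floor 8 mm above the bench; the backstop board leans back 25 degrees from upright towards +x, its front face starts at the floor at x = 0 and is 75 mm long up the slope; in front a lip 10 mm high, inner face at x = -17 mm, makes a 17 mm groove for plates' feet. Origin: on the bench under the foot of the backstop's face
- rest_face (a point): Lower edge of the backstop's front face, middle of the width, 8 mm above the bench: z runs up the slope, x points into the board (square to its face), y along the width
- jar_blue: Bystander: sample jar with a blue cap, 42 mm across, 62 mm high, on the bench beside the rack; leave alone. Origin: centre of the underside
- flask: Bystander: conical flask, 71 mm across, 121 mm high, behind the round stand; leave alone. Origin: centre of the underside
Mind the look-alikes: they are no part of the job. Several things have the shape of the stand; the one meant has the colours described above.

How it is judged:
By the outcome, as a careful person would: the job done as asked, in the order asked, and still so for the second after the job is handed in, with the robot touching nothing.
Of pan_red, pan_blue, pan_green, pan_yellow only 3 to 4 are there at a start; the rules pass over those that are not, and their reading is None.
At some moment in a run one of pan_red, pan_blue, pan_green, pan_yellow may be knocked a few centimetres aside while the robot is not near it.
It also fails if it takes over 208 s, if anything falls off the work surface, if the arm or the gripper's body presses on something with over 40 N, if the wrist force passes 120 N, or if a joint passes its speed limit or range.

## Working session

There is one attempt and no reset: what is moved stays moved. The work goes in short steps, Python scripts to look and compute and a tool call to move; the robot and the scene stay as the last step left them, time stands still between calls to the robot, and variables do not carry over. Pictures are saved under pics/ and viewed, at most 14 in all, crops included, and the job is handed in when it is done.

Besides the shell and the picture viewer there is one more tool, called after "Request:" as a command line: name --argument value ..., lists and objects as JSON in quotes. apply_moves: Moves the arm, as the interface text tells. Its arguments: {"type":"object","properties":{"series":{"type":"string"},"squeeze":{"type":"number"}},"required":["series"]}

```bash
mkdir -p pics; cat > h.py <<'E'
import numpy as np,cv2
from bench import sense,snapshot,hand_in,grip_depth
def shot(n,f):
    s=snapshot(n); cv2.imwrite('pics/'+f+'.png',s['frame']); np.savez('pics/'+f+'.npz',**s); return s
def pts(s):
    d=s['depth'];K=np.array(s['intrinsics']);T=np.array(s['extrinsics'])
    v,u=np.mgrid[:400,:640]
    P=np.stack([(u-K[0,2])/K[0,0]*d,(v-K[1,2])/K[1,1]*d,d,np.ones_like(d)],-1)@T.T
    return P[...,:3]
E
python3 - <<'E'
from h import *
a=shot('top','t0');b=shot('scene','s0')
print(grip_depth,sense())
print(a['intrinsics'],a['extrinsics'],b['extrinsics'])
E
```

```text
18.700000000000003 {'time': 0.1, 'joint_pos': array([ 6.58671530e+01,  7.51213730e+00,  8.53234121e+01, -1.11733263e-03,
        8.72619340e+01, -4.89373025e+00]), 'qd': array([ 0.01138229, -0.07847878, -0.05641221,  0.00184567,  0.0007002 ,
       -0.02486134]), 'joint_efforts': array([ 1.67735820e-03, -5.70950496e+01, -5.01941800e+01, -3.56075839e-05,
        8.03356350e-03,  1.21425660e-04]), 'tool_pos': array([197.49344335, 566.03472558, 230.33162707]), 'tcp_rot': array([-1.79902777e+02, -7.20419550e-03,  1.60760931e+02]), 'ft_force': array([-0.30644922, -0.68186142, -0.54006653]), 'wrist_torque': array([ 0.03090676,  0.0039427 , -0.00604462]), 'grip_force': 0.0, 'finger_gap': 85.64432492761388}
[[415.48772488   0.         310.67276075]
 [  0.         415.48772488 207.03117083]
 [  0.           0.           1.        ]] [[ 1.85648879e-02 -9.88209917e-01  1.51975342e-01  3.17053834e+02]
 [-9.99721241e-01 -2.05648694e-02 -1.15985604e-02 -2.99937083e+00]
 [ 1.45871655e-02 -1.51717651e-01 -9.88316229e-01  1.54219561e+03]
 [ 0.00000000e+00  0.00000000e+00  0.00000000e+00  1.00000000e+00]] [[ 5.82531077e-01 -5.46322411e-01  6.01821708e-01 -3.27237197e+02]
 [-8.12545088e-01 -3.72570268e-01  4.48287715e-01 -6.62940431e+02]
 [-2.06887504e-02 -7.50148798e-01 -6.60945351e-01  1.07707279e+03]
 [ 0.00000000e+00  0.00000000e+00  0.00000000e+00  1.00000000e+00]]
```

View pics/t0.png

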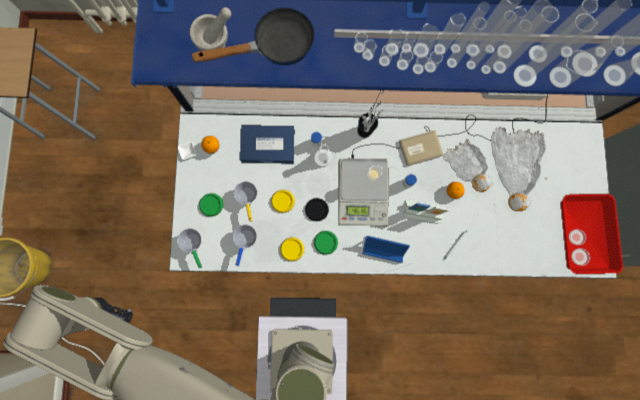

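View pics/s0.png

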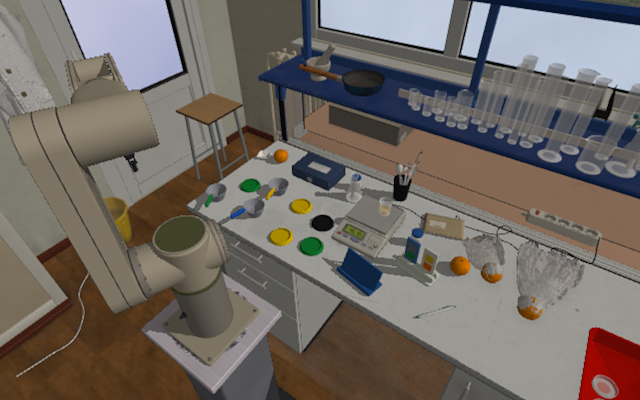

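Top view: pans are green (188,240), blue (243,237) and yellow (245,192), and I see no red one. Stand candidates are black (316,209), yellow (282,201) and (291,249), and green (210,204) and (325,242). I choose the black one. Rest is at (385,248), rack at (425,211), jar at (410,180), flask at (322,157).

```bash
python3 - <<'E'
from h import *
a=np.load('pics/t0.npz');f=a['frame']
c1=cv2.resize(f[165:275,165:345],None,fx=4.4,fy=4.4,interpolation=cv2.INTER_CUBIC)
c2=cv2.resize(f[165:275,335:485],None,fx=5,fy=5,interpolation=cv2.INTER_CUBIC)
cv2.imwrite('pics/c1.png',c1);cv2.imwrite('pics/c2.png',c2)
P=pts(a);d=a['depth']
hsv=cv2.cvtColor(f,cv2.COLOR_BGR2HSV)
# stand: dark pixels
reg=lambda u0,v0,u1,v1:(slice(v0,v1),slice(u0,u1))
def rep(n,r,m):
    Q=P[r][m]; print(n,len(Q),Q.mean(0).round(1),Q.min(0).round(1),Q.max(0).round(1))
r=reg(300,193,332,225);rep('stand',r,(f[r].max(-1)<70))
for n,(u,v) in dict(y=(245,192),g=(188,240),b=(243,237)).items():
    r=reg(u-28,v-22,u+22,v+34);Q=P[r].reshape(-1,3);m=(Q[:,2]>25)
    Q=Q[m];print(n,len(Q),Q.min(0).round(),Q.max(0).round())
E
```

```text
stand 404 [542.3 -41.2  22. ] [317.1 -82.3  -2.9] [5.8450e+02 2.0000e-01 1.5422e+03]
y 271 [317.  -3.  25.] [ 636.  265. 1542.]
g 289 [317.  -3.  25.] [ 459.  458. 1542.]
b 309 [317.  -3.  25.] [ 512.  258. 1542.]
```

View pics/c1.png

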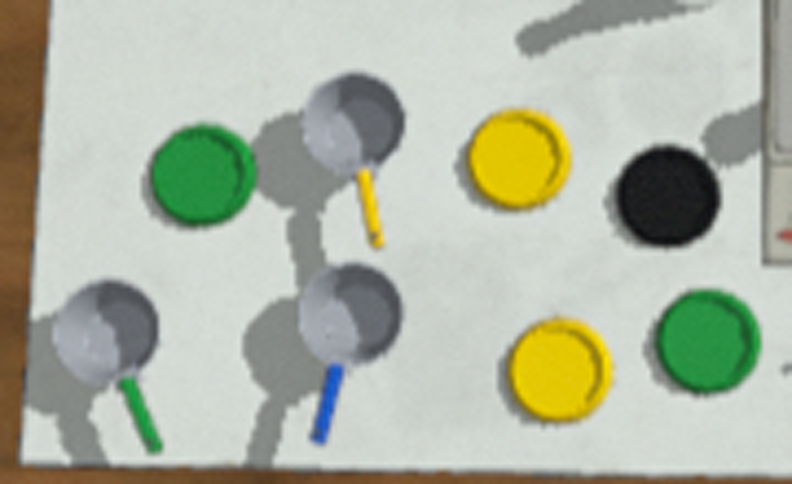

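View pics/c2.png

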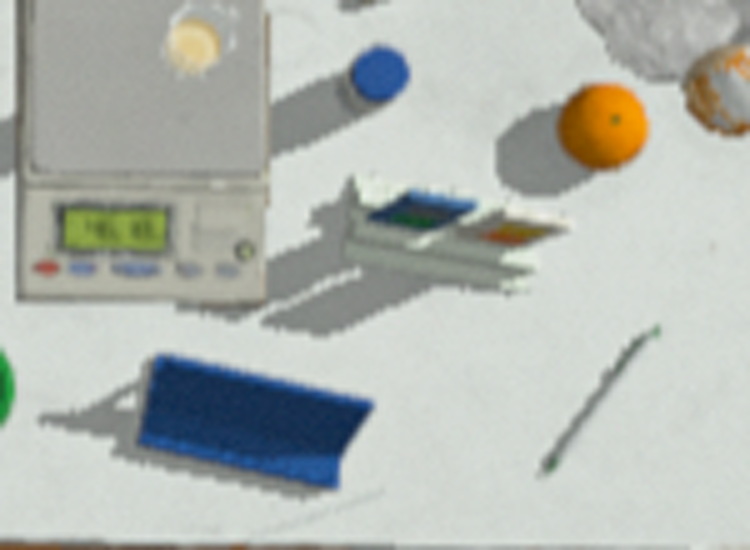

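Close crops: the black stand at crop (666,196) is confirmed as the only black one. Pan rims and handles, the rest and both plates (blue left, white right) are all clear. Next I turn these into positions.

```bash
cat >> h.py <<'E'
def pw(s,u,v,z):
    K=np.array(s['intrinsics']);T=np.array(s['extrinsics'])
    r=T[:3,:3]@np.array([(u-K[0,2])/K[0,0],(v-K[1,2])/K[1,1],1]);o=T[:3,3]
    return (o+r*(z-o[2])/r[2])[:2]
def plan(x,y,z,yaw,g,p=None,lim=40.,rl=7.0):
    """print calls of 5 rows leading from the present (or given x,y,z,yaw) to the target"""
    if p is None:
        s=sense();p=[*s['tool_pos'],s['tcp_rot'][2]]
    p=np.array(p,float);t=np.array([x,y,z,yaw],float);d=t-p;d[3]=(d[3]+180)%360-180 if abs(d[3])>300 else d[3]
    n=int(np.ceil(max(np.linalg.norm(d[:3])/lim,abs(d[3])/rl,1)));rows=[]
    for i in range(n):
        a=np.radians(p[3]+d[3]*i/n);q=d[:3]/n
        rows.append('%.4f %.4f %.4f %.4f %g'%((q[0]*np.cos(a)+q[1]*np.sin(a))/300,(q[0]*np.sin(a)-q[1]*np.cos(a))/300,-q[2]/300,-np.radians(d[3]/n)/2,g))
    print(n,'rows');[print('; '.join(rows[i:i+5])) for i in range(0,n,5)]
    return t
E
python3 - <<'E'
from h import *
a=np.load('pics/t0.npz')
c1=lambda p,z:pw(a,165+p[0]/4.4,165+p[1]/4.4,z)
c2=lambda p,z:pw(a,335+p[0]/5,165+p[1]/5,z)
print('stand',c1((666,196),12))
for n,b,r,t in [('y',(354,122),(363,172),(377,245)),('b',(351,313),(336,366),(318,441)),('g',(106,332),(126,378),(155,450))]:
    B=c1(b,46);R=c1(r,58);T=c1(t,58);d=T-R;w=np.degrees(np.arctan2(*d[::-1]));e=T-B
    print(n,B.round(),T.round(),'yaw',w.round(1),np.degrees(np.arctan2(*e[::-1])).round(1),'L',np.hypot(*e).round(1),'grasp',(B+e/np.hypot(*e)*78).round())
for n,p,z in [('restTL',(160,355),76),('restTR',(372,403),76),('restBL',(138,444),18),('restBR',(336,487),18),('bt0',(405,192),126),('bt1',(477,205),126),('wt0',(497,207),126),('wt1',(570,228),126),('flask',(0,0),0)]:
    print(n,c2(p,z).round(1))
print('flask',pw(a,322,157,100),'jar',pw(a,410,180,62))
P=pts(a)
m=(P[...,2]>95)&(P[...,2]<140)&(abs(P[...,0]-530)<60)&(abs(P[...,1]+380)<150)
Q=P[m];print(len(Q),Q[np.argsort(Q[:,1])][::12].round())
E
```

```text
stand [543.32545048 -42.32208269]
y [595. 219.] [491. 194.] yaw -167.0 -166.6 L 106.7 grasp [519. 201.]
b [436. 214.] [332. 235.] yaw 168.9 169.0 L 106.1 grasp [360. 229.]
g [417. 413.] [323. 365.] yaw -154.9 -152.9 L 106.0 grasp [347. 377.]
restTL [ 442.9 -221.5]
restTR [ 411.9 -371.5]
restBL [ 382.5 -213.9]
restBR [ 354.  -358.6]
bt0 [ 555.2 -384.5]
bt1 [ 547.1 -434.3]
wt0 [ 546.  -448.2]
wt1 [ 532.3 -498.6]
flask [ 718.5 -111. ]
flask [720.83209135 -57.10444995] jar [ 652.13179089 -381.4230131 ]
121 [[ 538. -499.  126.]
 [ 538. -485.  125.]
 [ 533. -477.  108.]
 [ 545. -465.  122.]
 [ 538. -457.  117.]
 [ 551. -431.  122.]
 [ 544. -423.  101.]
 [ 550. -412.  126.]
 [ 550. -402.  124.]
 [ 557. -392.  126.]
 [ 553. -384.  101.]]
```

```bash
python3 - <<'E'
from h import *
plan(347,377,110,206.2,0)
E
```

```text
7 rows
-0.0969 -0.0615 0.0573 -0.0566 0; -0.0893 -0.0721 0.0573 -0.0566 0; -0.0806 -0.0817 0.0573 -0.0566 0; -0.0708 -0.0903 0.0573 -0.0566 0; -0.0602 -0.0977 0.0573 -0.0566 0
-0.0487 -0.1039 0.0573 -0.0566 0; -0.0367 -0.1088 0.0573 -0.0566 0
```

Request:
apply_moves --series "-0.097 -0.062 0.057 -0.057 0; -0.089 -0.072 0.057 -0.057 0; -0.081 -0.082 0.057 -0.057 0; -0.071 -0.090 0.057 -0.057 0; -0.060 -0.098 0.057 -0.057 0" --squeeze 100

```text
time: 0.52
tool_pos: [305.1, 429.9, 144.6]
tcp_rot: [-180.0, -0.0, -166.2]
ft_force: [0.8, 0.9, -0.1]
finger_gap: 42.6
grip_force: 0.0
```

Request:
apply_moves --series "-0.049 -0.104 0.057 -0.057 0; -0.037 -0.109 0.057 -0.057 0; 0 0 0 0 0; 0 0 0 0 0; 0 0 0 0 0"

```text
time: 0.93
tool_pos: [347.7, 377.7, 111.7]
tcp_rot: [180.0, -0.0, -153.7]
ft_force: [-0.6, -0.3, -0.1]
finger_gap: 42.8
grip_force: 0.0
```

```bash
python3 - <<'E'
from h import *
a=shot('scene','s1');s=sense();print(s['tool_pos'],s['tcp_rot'],s['finger_gap'],s['joint_pos'])
cv2.imwrite('pics/s1c.png',cv2.resize(a['frame'][150:270,170:350],None,fx=4,fy=4,interpolation=cv2.INTER_CUBIC))
plan(347,377,32,206.5,0,lim=20)
E
```

```text
[347.69607494 378.39192883 112.17860128] [ 1.79963578e+02  3.79169582e-02 -1.53618868e+02] 42.6164210094621 [ 4.16847513e+01 -7.15298876e-01  1.06541995e+02  2.61192844e-02
  7.41271195e+01 -7.47035261e+01]
5 rows
0.0008 -0.0006 0.0535 -0.0002 0; 0.0008 -0.0006 0.0535 -0.0002 0; 0.0008 -0.0006 0.0535 -0.0002 0; 0.0008 -0.0006 0.0535 -0.0002 0; 0.0008 -0.0006 0.0535 -0.0002 0
```

View pics/s1c.png

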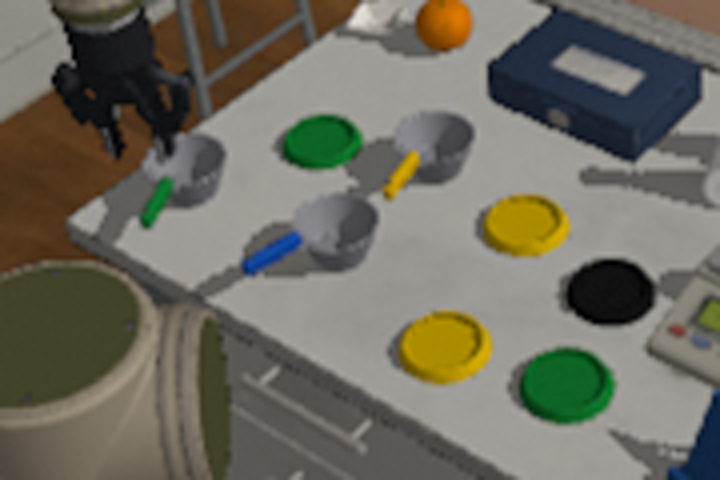

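The gripper is above the green handle (crop 160,190), and the blue (270,250) and yellow (400,175) pans haven't moved. Now I descend, close and lift.

Request:
apply_moves --series "0.0008 -0.0006 0.0535 0 0; 0.0008 -0.0006 0.0535 0 0; 0.0008 -0.0006 0.0535 0 0; 0.0008 -0.0006 0.0535 0 0; 0.0008 -0.0006 0.0535 0 0"

```text
time: 1.4
tool_pos: [346.8, 378.1, 31.7]
tcp_rot: [180.0, 0.1, -153.5]
ft_force: [0.4, 0.7, 0.4]
finger_gap: 42.6
grip_force: 0.0
```

Request:
apply_moves --series "0 0 0 0 1; 0 0 0 0 1; 0 0 0 0 1; 0 0 0 0 1; 0 0 0 0 1" --squeeze 100

```text
time: 1.82
tool_pos: [347.7, 377.0, 32.6]
tcp_rot: [180.0, 0.1, -153.5]
ft_force: [-0.6, -0.7, -1.0]
finger_gap: 10.2
grip_force: 97.4
```

Request:
apply_moves --series "0 0 0 0 1; 0 0 0 0 1; 0 0 -0.07 0 1; 0 0 -0.1 0 1; 0 0 -0.1 0 1"

```text
time: 2.23
tool_pos: [346.2, 375.2, 112.1]
tcp_rot: [-179.9, -0.2, -153.5]
ft_force: [0.7, 0.5, -1.1]
finger_gap: 10.2
grip_force: 97.6
```

Request:
apply_moves --series "0 0 -0.1 0 1; 0 0 0 0 1; 0 0 0 0 1"

```text
time: 2.48
tool_pos: [348.6, 377.3, 144.9]
tcp_rot: [179.9, 0.3, -153.5]
ft_force: [-0.4, 0.4, -1.2]
finger_gap: 10.4
grip_force: 97.8
```

```bash
python3 - <<'E'
from h import *
a=shot('top','t1');s=sense();print(s['tool_pos'],s['tcp_rot'],s['finger_gap'])
P=pts(a);u0,v0=160,140
cv2.imwrite('pics/t1c.png',cv2.resize(a['frame'][v0:v0+120,u0:u0+180],None,fx=4.4,fy=4.4,interpolation=cv2.INTER_CUBIC))
E
```

```text
[347.52255233 376.35423311 142.7892922 ] [ 1.79983687e+02  7.88565848e-02 -1.53531662e+02] 10.493769413478482
```

View pics/t1c.png

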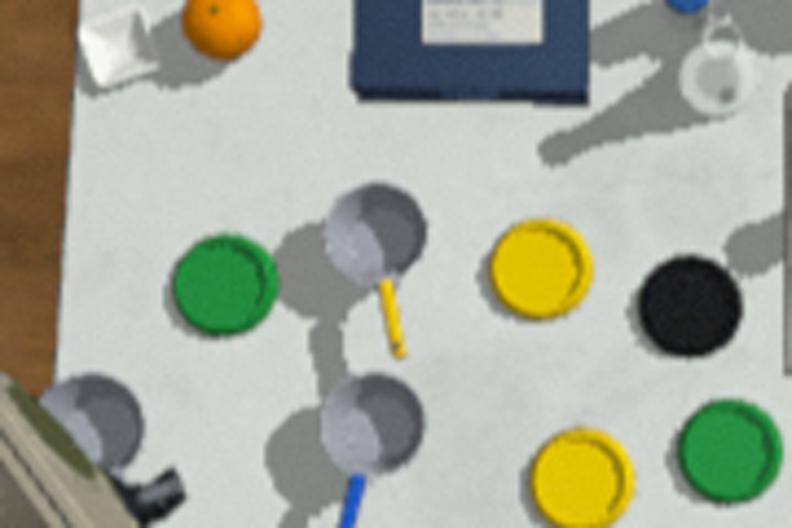

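The green pan is lifted: its bowl is at crop (92,424). Yellow (375,232) and blue (372,424) are unmoved. I'll check the pan offset in the hand and go to the stand.

```bash
python3 - <<'E'
from h import *
a=np.load('pics/t1.npz');s=sense();p=s['tool_pos']
c=pw(a,160+92/4.4,140+424/4.4,46+p[2]-32);d=c-p[:2];print(c,np.hypot(*d),np.degrees(np.arctan2(*d[::-1])))
y=np.radians(-150);t=np.array([543.3,-42.3])+78*np.array([np.cos(y),np.sin(y)]);print(t)
plan(*t,140,210,1)
E
```

```text
[422.53742393 410.00538512] 82.21697508242382 24.160674031077278
[475.7500185 -81.3      ]
12 rows
0.0248 -0.1297 0.0008 -0.0026 1; 0.0254 -0.1295 0.0008 -0.0026 1; 0.0261 -0.1294 0.0008 -0.0026 1; 0.0268 -0.1293 0.0008 -0.0026 1; 0.0274 -0.1291 0.0008 -0.0026 1
0.0281 -0.1290 0.0008 -0.0026 1; 0.0288 -0.1289 0.0008 -0.0026 1; 0.0294 -0.1287 0.0008 -0.0026 1; 0.0301 -0.1285 0.0008 -0.0026 1; 0.0307 -0.1284 0.0008 -0.0026 1
0.0314 -0.1282 0.0008 -0.0026 1; 0.0321 -0.1281 0.0008 -0.0026 1
```

Request:
apply_moves --series "0.012 -0.065 0 -0.001 1; 0.025 -0.13 0.001 -0.003 1; 0.026 -0.13 0.001 -0.003 1; 0.026 -0.129 0.001 -0.003 1; 0.027 -0.129 0.001 -0.003 1"

```text
time: 2.95
tool_pos: [394.3, 202.5, 138.9]
tcp_rot: [180.0, -0.2, -152.0]
ft_force: [0.7, 0.4, -1.3]
finger_gap: 10.3
grip_force: 97.9
```

Request:
apply_moves --series "0.028 -0.129 0.001 -0.003 1; 0.029 -0.129 0.001 -0.003 1; 0.029 -0.129 0.001 -0.003 1; 0.030 -0.129 0.001 -0.003 1; 0.031 -0.128 0.001 -0.003 1"

```text
time: 3.37
tool_pos: [448.4, 11.9, 137.6]
tcp_rot: [179.9, -0.1, -150.3]
ft_force: [1.2, 1.5, -1.9]
finger_gap: 10.5
grip_force: 97.9
```

Request:
apply_moves --series "0.031 -0.128 0.001 -0.003 1; 0.032 -0.128 0.001 -0.003 1; 0.013 -0.064 0 -0.001 1; 0 0 0 0 1; 0 0 0 0 1"

```text
time: 3.78
tool_pos: [476.5, -81.4, 136.9]
tcp_rot: [179.8, -0.2, -149.7]
ft_force: [0.5, 0.6, -2.2]
finger_gap: 10.1
grip_force: 98.0
```

Request:
apply_moves --series "0 0 0.1 0 1; 0 0 0.1 0 1; 0 0 0 0 1; 0 0 0 0 1; 0 0 0 0 1"

```text
time: 4.2
tool_pos: [477.8, -79.9, 79.7]
tcp_rot: [180.0, -0.0, -149.4]
ft_force: [0.4, 0.3, -0.7]
finger_gap: 10.4
grip_force: 97.9
```

```bash
python3 - <<'E'
from h import *
a=shot('top','t2');b=shot('scene','s2');s=sense();print(s['tool_pos'],s['tcp_rot'],s['finger_gap'])
f1=cv2.resize(a['frame'][180:240,275:355],None,fx=6,fy=6,interpolation=cv2.INTER_CUBIC)
f2=cv2.resize(b['frame'][170:270,270:350],None,fx=3.6,fy=3.6,interpolation=cv2.INTER_CUBIC)
cv2.imwrite('pics/t2c.png',np.hstack([f1,f2]))
E
```

```text
[479.14776086 -80.51081797  81.02143977] [-1.79885710e+02  1.15904565e-01 -1.49468182e+02] 10.478418959684117
```

View pics/t2c.png

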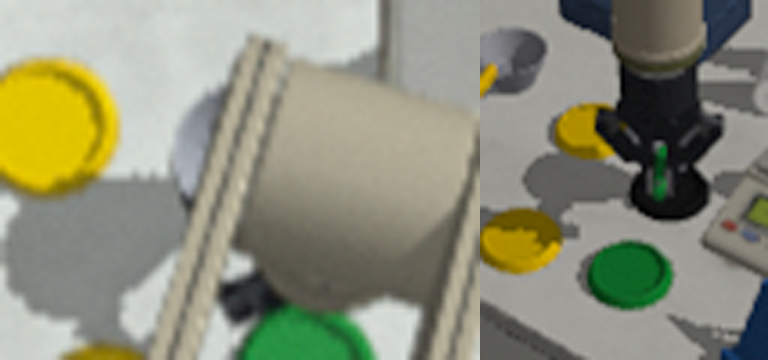

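The arm hides most of the pan, but the scene view shows it over the black stand. I'll descend slowly and watch the force.

Request:
apply_moves --series "0 0 0.04 0 1; 0 0 0.04 0 1; 0 0 0.03 0 1; 0 0 0.01 0 1; 0 0 0 0 1"

```text
time: 4.72
tool_pos: [476.4, -80.3, 41.2]
tcp_rot: [179.9, -0.1, -149.5]
ft_force: [0.0, 0.3, -1.8]
finger_gap: 10.5
grip_force: 98.0
```

Request:
apply_moves --series "0 0 0.01 0 1; 0 0 0.005 0 1; 0 0 0.005 0 1; 0 0 0 0 1; 0 0 0 0 1"

```text
time: 5.13
tool_pos: [478.5, -80.9, 38.2]
tcp_rot: [-180.0, 0.0, -149.5]
ft_force: [-4.7, -0.1, 6.9]
finger_gap: 10.4
grip_force: 99.4
```

Request:
apply_moves --series "0 0 0 0 0; 0 0 0 0 0; 0 0 0 0 0; 0 0 0 0 0; 0 0 -0.03 0 0"

```text
time: 5.55
tool_pos: [476.4, -80.2, 44.6]
tcp_rot: [179.9, -0.1, -149.5]
ft_force: [0.3, 0.4, -0.8]
finger_gap: 42.8
grip_force: 0.0
```

Request:
apply_moves --series "0 0 -0.1 0 0; 0 0 -0.13 0 0; 0 0 -0.05 0 0; 0 0 0 0 0"

```text
time: 5.88
tool_pos: [481.3, -81.6, 136.1]
tcp_rot: [-179.6, 0.4, -149.5]
ft_force: [0.7, -0.4, 0.6]
finger_gap: 42.7
grip_force: 0.0
```

```bash
python3 - <<'E'
from h import *
s=sense();print(s['tool_pos'],s['tcp_rot'],s['finger_gap'])
plan(519,201,110,193.4,0,p=[*s['tool_pos'],s['tcp_rot'][2]%360])
E
```

```text
[481.27038869 -81.55463638 136.09202509] [-179.62177136    0.36422507 -149.50383064] 42.67648806936549
8 rows
-0.0733 0.0935 0.0109 0.0186 0; -0.0698 0.0961 0.0109 0.0186 0; -0.0661 0.0987 0.0109 0.0186 0; -0.0624 0.1011 0.0109 0.0186 0; -0.0586 0.1033 0.0109 0.0186 0
-0.0547 0.1054 0.0109 0.0186 0; -0.0507 0.1074 0.0109 0.0186 0; -0.0467 0.1092 0.0109 0.0186 0
```

Request:
apply_moves --series "-0.073 0.094 0.011 0.0186 0; -0.070 0.096 0.011 0.0186 0; -0.066 0.099 0.011 0.0186 0; -0.062 0.101 0.011 0.0186 0; -0.059 0.103 0.011 0.0186 0"

```text
time: 6.3
tool_pos: [500.9, 97.6, 113.2]
tcp_rot: [180.0, -0.0, -160.3]
ft_force: [1.1, -0.2, 1.0]
finger_gap: 42.6
grip_force: 0.0
```

Request:
apply_moves --series "-0.055 0.105 0.011 0.0186 0; -0.051 0.107 0.011 0.0186 0; -0.047 0.109 0.011 0.0186 0; 0 0 0 0 0; 0 0 0 0 0"

```text
time: 6.72
tool_pos: [514.9, 203.4, 102.8]
tcp_rot: [-180.0, -0.1, -166.4]
ft_force: [-0.3, -0.4, -0.5]
finger_gap: 43.3
grip_force: 0.0
```

```bash
python3 - <<'E'
from h import *
b=shot('scene','s3');a=shot('top','t3');s=sense();print(s['tool_pos'],s['tcp_rot'])
f1=cv2.resize(a['frame'][170:275,175:345],None,fx=2.4,fy=2.4,interpolation=cv2.INTER_CUBIC)
f2=cv2.resize(b['frame'][165:275,180:350],(391,252),interpolation=cv2.INTER_CUBIC)
cv2.imwrite('pics/t3c.png',np.hstack([f1,f2]))
plan(519,201,31.5,-166.6,0,lim=20)
E
```

```text
[515.25565569 201.30155623 103.18090391] [-1.79969658e+02 -7.10467594e-02 -1.66503699e+02]
4 rows
-0.0030 -0.0010 0.0597 0.0002 0; -0.0030 -0.0010 0.0597 0.0002 0; -0.0030 -0.0010 0.0597 0.0002 0; -0.0030 -0.0010 0.0597 0.0002 0
```

View pics/t3c.png

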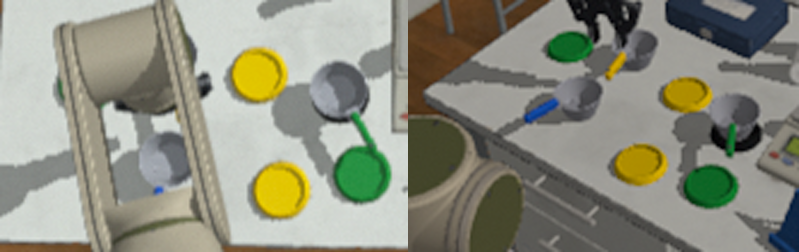

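The green pan stands in the black stand (left part at 339,90), and the gripper is over the yellow handle. I'll grasp yellow.

Request:
apply_moves --series "-0.003 -0.001 0.06 0 0; -0.003 -0.001 0.06 0 0; -0.003 -0.001 0.06 0 0; -0.003 -0.001 0.059 0 0; 0 0 0 0 0"

```text
time: 7.23
tool_pos: [516.8, 199.0, 28.2]
tcp_rot: [-180.0, -0.4, -166.7]
ft_force: [-0.3, 0.6, -0.3]
finger_gap: 42.6
grip_force: 0.0
```

Request:
apply_moves --series "0 0 0 0 1; 0 0 0 0 1; 0 0 0 0 1; 0 0 0 0 1; 0 0 0 0 1"

```text
time: 7.65
tool_pos: [520.6, 201.4, 33.5]
tcp_rot: [-180.0, 0.1, -166.6]
ft_force: [-1.0, -2.5, 6.3]
finger_gap: 10.2
grip_force: 98.2
```

Request:
apply_moves --series "0 0 0 0 1; 0 0 -0.05 0 1; 0 0 -0.1 0 1; 0 0 -0.1 0 1; 0 0 -0.13 0 1"

```text
time: 8.07
tool_pos: [517.5, 201.1, 144.9]
tcp_rot: [180.0, -0.3, -166.5]
ft_force: [1.5, 0.8, -2.3]
finger_gap: 10.2
grip_force: 97.7
```

Request:
apply_moves --series "0 0 0 0 1; 0 0 0 0 1"

```text
time: 8.23
tool_pos: [521.8, 202.3, 149.7]
tcp_rot: [180.0, 0.4, -166.5]
ft_force: [1.3, -0.4, -1.8]
finger_gap: 9.9
grip_force: 97.8
```

```bash
python3 - <<'E'
from h import *
a=np.load('pics/t3.npz');print('green',pw(a,175+339/2.4,170+90/2.4,52), 'tip',pw(a,175+377/2.4,170+152/2.4,62))
f=a['frame'];G=f[170:260,300:345].astype(int)
s=sense();print(s['tool_pos'],s['tcp_rot'],s['finger_gap'])
y=np.radians(145);t=np.array([543.3,-42.3])+78*np.array([np.cos(y),np.sin(y)])
plan(*t,150,145,1,p=[*s['tool_pos'],s['tcp_rot'][2]%360])
E
```

```text
green [544.90425644 -40.75801594] tip [451.20492597 -98.62016745]
[521.79956745 202.31933656 149.72957381] [ 179.9735383     0.39600819 -166.53809831] 9.883784838313188
7 rows
0.0418 -0.0879 -0.0001 0.0604 1; 0.0309 -0.0923 -0.0001 0.0604 1; 0.0195 -0.0953 -0.0001 0.0604 1; 0.0079 -0.0970 -0.0001 0.0604 1; -0.0038 -0.0972 -0.0001 0.0604 1
-0.0155 -0.0961 -0.0001 0.0604 1; -0.0270 -0.0935 -0.0001 0.0604 1
```

Request:
apply_moves --series "0.042 -0.088 0 0.0604 1; 0.031 -0.092 0 0.0604 1; 0.020 -0.095 0 0.0604 1; 0.008 -0.097 0 0.0604 1; -0.004 -0.097 0 0.0604 1"

```text
time: 8.65
tool_pos: [487.3, 57.9, 144.2]
tcp_rot: [-179.9, -0.1, 158.5]
ft_force: [0.6, -0.4, -1.5]
finger_gap: 10.6
grip_force: 97.9
```

Request:
apply_moves --series "-0.016 -0.096 0 0.0604 1; -0.027 -0.093 0 0.0604 1; 0 0 0 0 1; 0 0 0 0 1; 0 0 0 0 1"

```text
time: 9.07
tool_pos: [476.5, 2.1, 144.9]
tcp_rot: [-180.0, -0.1, 145.0]
ft_force: [0.5, 0.1, -0.6]
finger_gap: 10.3
grip_force: 98.1
```

```bash
python3 - <<'E'
from h import *
s=sense();print(s['tool_pos'],s['tcp_rot'],s['joint_pos'])
y=np.radians(145);t=np.array([544,-41.5])+78*np.array([np.cos(y),np.sin(y)])
plan(*t,62,145,1,lim=25)
E
```

```text
[476.48949984   2.14698525 144.9054067 ] [-1.79980965e+02 -9.89199140e-02  1.45041285e+02] [-5.93439988e+00 -8.53906092e+00  1.10332270e+02  3.20141552e-02
  7.83025251e+01 -6.09822183e+01]
4 rows
-0.0019 0.0025 0.0691 0.0001 1; -0.0019 0.0025 0.0691 0.0001 1; -0.0019 0.0025 0.0691 0.0001 1; -0.0019 0.0025 0.0691 0.0001 1
```

Request:
apply_moves --series "-0.002 0.0025 0.069 0 1; -0.002 0.0025 0.069 0 1; -0.002 0.0025 0.069 0 1; -0.002 0.0025 0.069 0 1; 0 0 0.01 0 1"

```text
time: 9.48
tool_pos: [478.1, 4.5, 56.0]
tcp_rot: [-179.8, -0.3, 145.2]
ft_force: [0.2, -0.7, -0.8]
finger_gap: 10.0
grip_force: 98.2
```

Request:
apply_moves --series "0 0 0.015 0 1; 0 0 0.01 0 1; 0 0 0.007 0 1; 0 0 0 0 1; 0 0 0 0 1"

```text
time: 9.9
tool_pos: [481.7, 2.9, 51.6]
tcp_rot: [179.9, 0.1, 145.0]
ft_force: [1.5, 1.2, 0.1]
finger_gap: 10.2
grip_force: 98.3
```

Request:
apply_moves --series "0 0 0.007 0 1; 0 0 0.005 0 1; 0 0 0 0 1; 0 0 0 0 1; 0 0 0 0 1"

```text
time: 10.32
tool_pos: [483.0, 2.7, 49.0]
tcp_rot: [179.9, 0.2, 145.0]
ft_force: [1.2, 1.2, 8.9]
finger_gap: 10.1
grip_force: 99.8
```

Request:
apply_moves --series "0 0 0 0 0; 0 0 0 0 0; 0 0 0 0 0; 0 0 0 0 0; 0 0 -0.03 0 0"

```text
time: 10.73
tool_pos: [478.9, 3.0, 54.1]
tcp_rot: [-179.9, -0.2, 145.0]
ft_force: [-1.8, -0.1, 0.0]
finger_gap: 42.7
grip_force: 0.0
```

Request:
apply_moves --series "0 0 -0.1 0 0; 0 0 -0.13 0 0; 0 0 -0.05 0 0; 0 0 0 0 0"

```text
time: 11.07
tool_pos: [484.0, 2.6, 145.8]
tcp_rot: [179.8, 0.4, 145.0]
ft_force: [0.7, -0.1, 0.5]
finger_gap: 42.6
grip_force: 0.0
```

```bash
python3 - <<'E'
from h import *
s=sense();print(s['tool_pos'],s['tcp_rot'])
plan(360,229,110,169,0)
E
```

```text
[484.02235237   2.5976106  145.76047591] [179.76199975   0.42750596 144.99563834]
7 rows
0.1102 0.0544 0.0170 -0.0299 0; 0.1068 0.0609 0.0170 -0.0299 0; 0.1029 0.0672 0.0170 -0.0299 0; 0.0987 0.0732 0.0170 -0.0299 0; 0.0942 0.0790 0.0170 -0.0299 0
0.0893 0.0845 0.0170 -0.0299 0; 0.0841 0.0897 0.0170 -0.0299 0
```

Request:
apply_moves --series "0.110 0.054 0.015 -0.03 0; 0.107 0.061 0.015 -0.03 0; 0.103 0.067 0.015 -0.03 0; 0.099 0.073 0.015 -0.03 0; 0.094 0.079 0.015 -0.03 0"

```text
time: 11.48
tool_pos: [390.5, 165.4, 116.9]
tcp_rot: [-180.0, -0.0, 162.3]
ft_force: [-0.2, 0.6, 0.3]
finger_gap: 43.1
grip_force: 0.0
```

Request:
apply_moves --series "0.089 0.085 0.015 -0.03 0; 0.084 0.090 0.015 -0.03 0; 0 0 0 0 0; 0 0 0 0 0; 0 0 0 0 0"

```text
time: 11.9
tool_pos: [356.5, 229.0, 108.2]
tcp_rot: [-180.0, -0.0, 169.1]
ft_force: [-0.1, -0.6, 0.0]
finger_gap: 42.4
grip_force: 0.0
```

```bash
python3 - <<'E'
from h import *
b=shot('scene','s4');a=shot('top','t4');s=sense();print(s['tool_pos'],s['tcp_rot'])
f1=cv2.resize(a['frame'][170:275,205:345],None,fx=2.8,fy=2.8,interpolation=cv2.INTER_CUBIC)
f2=cv2.resize(b['frame'][165:275,210:350],(400,294),interpolation=cv2.INTER_CUBIC)
cv2.imwrite('pics/t4c.png',np.hstack([f1,f2]))
plan(360,229,31.5,169,0,lim=20)
E
```

```text
[357.25380927 228.3440638  108.4829239 ] [-1.79981009e+02  7.77275638e-03  1.68946950e+02]
4 rows
-0.0021 0.0010 0.0642 -0.0001 0; -0.0021 0.0010 0.0642 -0.0001 0; -0.0021 0.0010 0.0642 -0.0001 0; -0.0021 0.0010 0.0642 -0.0001 0
```

View pics/t4c.png

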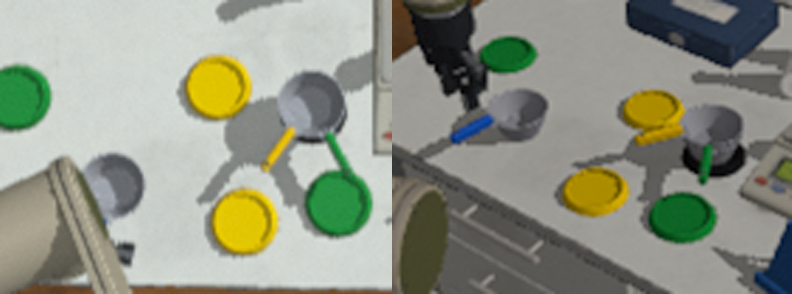

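Yellow is nested on green at (312,105) with the handles well apart, and blue (112,186) is unmoved. I'll grasp blue.

Request:
apply_moves --series "-0.002 0.001 0.064 0 0; -0.002 0.001 0.064 0 0; -0.002 0.001 0.064 0 0; -0.002 0.001 0.064 0 0; 0 0 0 0 0"

```text
time: 12.42
tool_pos: [357.5, 227.5, 28.2]
tcp_rot: [-179.8, -0.3, 168.9]
ft_force: [-0.8, -0.4, -0.7]
finger_gap: 42.8
grip_force: 0.0
```

Request:
apply_moves --series "0 0 0 0 1; 0 0 0 0 1; 0 0 0 0 1; 0 0 0 0 1; 0 0 0 0 1"

```text
time: 12.83
tool_pos: [360.5, 230.3, 33.0]
tcp_rot: [179.9, 0.1, 169.0]
ft_force: [-0.7, -0.8, 3.1]
finger_gap: 10.4
grip_force: 97.9
```

Request:
apply_moves --series "0 0 0 0 1; 0 0 -0.05 0 1; 0 0 -0.1 0 1; 0 0 -0.13 0 1; 0 0 -0.13 0 1"

```text
time: 13.25
tool_pos: [357.7, 229.5, 154.9]
tcp_rot: [-179.9, -0.2, 169.1]
ft_force: [1.4, 0.2, -1.6]
finger_gap: 10.1
grip_force: 97.6
```

Request:
apply_moves --series "0 0 0 0 1; 0 0 0 0 1"

```text
time: 13.42
tool_pos: [361.0, 231.1, 157.5]
tcp_rot: [179.8, 0.3, 169.1]
ft_force: [0.1, 0.3, -2.2]
finger_gap: 10.3
grip_force: 97.8
```

```bash
python3 - <<'E'
from h import *
a=np.load('pics/t4.npz');print('yel',pw(a,205+312/2.8,170+105/2.8,62))
s=sense();print(s['tool_pos'],s['tcp_rot'],s['finger_gap'])
y=np.radians(82);t=np.array([544,-41.5])+78*np.array([np.cos(y),np.sin(y)]);print(t)
q=plan(470,120,155,110,1)
plan(*t,155,82,1,p=q)
E
```

```text
yel [543.38864583 -41.14840437]
[360.95517014 231.06170911 157.50689033] [179.78792049   0.26130952 169.07434493] 10.332291036261612
[554.85550187  35.74090936]
9 rows
-0.0475 -0.0327 0.0009 0.0573 1; -0.0509 -0.0271 0.0009 0.0573 1; -0.0536 -0.0211 0.0009 0.0573 1; -0.0557 -0.0148 0.0009 0.0573 1; -0.0570 -0.0084 0.0009 0.0573 1
-0.0576 -0.0018 0.0009 0.0573 1; -0.0574 0.0048 0.0009 0.0573 1; -0.0565 0.0113 0.0009 0.0573 1; -0.0549 0.0177 0.0009 0.0573 1
4 rows
-0.0902 0.0424 -0.0000 0.0611 1; -0.0843 0.0531 -0.0000 0.0611 1; -0.0772 0.0630 -0.0000 0.0611 1; -0.0690 0.0719 -0.0000 0.0611 1
```

Request:
apply_moves --series "-0.048 -0.033 0 0.0573 1; -0.051 -0.027 0 0.0573 1; -0.054 -0.021 0 0.0573 1; -0.056 -0.015 0 0.0573 1; -0.057 -0.008 0 0.0573 1"

```text
time: 13.83
tool_pos: [419.2, 167.3, 152.3]
tcp_rot: [-179.8, -0.1, 135.9]
ft_force: [0.4, -0.1, -1.3]
finger_gap: 10.3
grip_force: 97.7
```

Request:
apply_moves --series "-0.058 -0.002 0 0.0573 1; -0.057 0.005 0 0.0573 1; -0.057 0.011 0 0.0573 1; -0.055 0.018 0 0.0573 1"

```text
time: 14.17
tool_pos: [467.7, 117.9, 152.2]
tcp_rot: [-179.8, -0.1, 109.6]
ft_force: [0.1, 0.0, -1.7]
finger_gap: 10.2
grip_force: 97.7
```

Request:
apply_moves --series "-0.090 0.042 0 0.0611 1; -0.084 0.053 0 0.0611 1; -0.077 0.063 0 0.0611 1; -0.069 0.072 0 0.0611 1; 0 0 0 0 1"

```text
time: 14.58
tool_pos: [554.8, 30.9, 152.1]
tcp_rot: [-179.9, 0.1, 81.4]
ft_force: [0.2, 0.2, -1.3]
finger_gap: 10.4
grip_force: 98.0
```

Request:
apply_moves --series "0 0 0 0 1; 0 0 0 0 1; 0 0 0 0 1"

```text
time: 14.83
tool_pos: [552.1, 35.2, 153.3]
tcp_rot: [-179.9, -0.0, 82.1]
ft_force: [0.1, -0.5, -1.1]
finger_gap: 10.3
grip_force: 98.0
```

```bash
python3 - <<'E'
from h import *
s=sense();print(s['tool_pos'],s['tcp_rot'])
plan(554.8,36,70,82,1,lim=20)
E
```

```text
[552.06808535  35.21809329 153.31116853] [-1.79860287e+02 -5.65217194e-03  8.20559496e+01]
5 rows
0.0008 0.0017 0.0555 0.0001 1; 0.0008 0.0017 0.0555 0.0001 1; 0.0008 0.0017 0.0555 0.0001 1; 0.0008 0.0017 0.0555 0.0001 1; 0.0008 0.0017 0.0555 0.0001 1
```

Request:
apply_moves --series "0.001 0.002 0.055 0 1; 0.001 0.002 0.055 0 1; 0.001 0.002 0.055 0 1; 0.001 0.001 0.055 0 1; 0.001 0.001 0.055 0 1"

```text
time: 15.25
tool_pos: [555.2, 36.7, 71.3]
tcp_rot: [-180.0, -0.0, 82.1]
ft_force: [0.6, -1.3, -0.6]
finger_gap: 10.1
grip_force: 98.1
```

Request:
apply_moves --series "0 0 0.015 0 1; 0 0 0.01 0 1; 0 0 0.005 0 1; 0 0 0 0 1; 0 0 0 0 1"

```text
time: 15.67
tool_pos: [556.7, 35.7, 64.3]
tcp_rot: [179.9, -0.0, 82.0]
ft_force: [0.9, -0.6, -1.3]
finger_gap: 10.5
grip_force: 97.9
```

Request:
apply_moves --series "0 0 0.007 0 1; 0 0 0.007 0 1; 0 0 0 0 1; 0 0 0 0 1; 0 0 0 0 1"

```text
time: 16.08
tool_pos: [556.8, 35.4, 59.7]
tcp_rot: [179.9, 0.0, 82.0]
ft_force: [2.0, -1.2, 2.7]
finger_gap: 10.1
grip_force: 98.6
```

Request:
apply_moves --series "0 0 0.004 0 1; 0 0 0.003 0 1; 0 0 0 0 1; 0 0 0 0 1; 0 0 0 0 1"

```text
time: 16.5
tool_pos: [557.3, 35.3, 58.5]
tcp_rot: [179.8, 0.0, 82.0]
ft_force: [0.9, -1.8, 10.9]
finger_gap: 10.0
grip_force: 100.0
```

Request:
apply_moves --series "0 0 0 0 0; 0 0 0 0 0; 0 0 0 0 0; 0 0 0 0 0; 0 0 -0.03 0 0"

```text
time: 16.92
tool_pos: [553.9, 35.7, 63.6]
tcp_rot: [-179.7, 0.0, 82.0]
ft_force: [-0.3, -0.1, 0.1]
finger_gap: 42.7
grip_force: 0.0
```

Request:
apply_moves --series "0 0 -0.1 0 0; 0 0 -0.13 0 0; 0 0 -0.13 0 0; 0 0 -0.13 0 0; 0 0 0 0 0"

```text
time: 17.33
tool_pos: [560.3, 35.6, 223.5]
tcp_rot: [179.2, -0.1, 82.0]
ft_force: [1.3, -0.5, 1.3]
finger_gap: 43.1
grip_force: 0.0
```

Request:
apply_moves --series "0.12 -0.05 0 0 0; 0.12 -0.05 0 0 0; 0.12 -0.05 0 0 0; 0.12 -0.05 0 0 0; 0 0 0 0 0"

```text
time: 17.75
tool_pos: [514.5, 192.6, 213.2]
tcp_rot: [-179.9, -0.2, 82.2]
ft_force: [-0.1, -0.4, 0.7]
finger_gap: 42.4
grip_force: 0.0
```

```bash
python3 - <<'E'
from h import *
b=shot('scene','s5');a=shot('top','t5');s=sense();print(s['tool_pos'],s['tcp_rot'])
f1=cv2.resize(a['frame'][175:255,285:365],(400,400),interpolation=cv2.INTER_CUBIC)
f2=cv2.resize(b['frame'][195:265,290:360],(400,400),interpolation=cv2.INTER_CUBIC)
cv2.imwrite('pics/t5c.png',np.hstack([f1,f2]))
P=pts(b)
# plate tops by depth in scene and top camera
for n,Q in (('scene',P),('top',pts(a))):
    m=(Q[...,2]>108)&(Q[...,2]<135)&(Q[...,0]>515)&(Q[...,0]<575)&(Q[...,1]<-370)&(Q[...,1]>-515)
    q=Q[m];print(n,len(q))
    if len(q)>10:
        k=np.polyfit(q[:,1],q[:,0],1);print('x=%.3f*y+%.1f'%tuple(k),np.degrees(np.arctan(-k[0])),q[:,1].min(),q[:,1].max(),q.mean(0),np.std(q[:,0]-np.polyval(k,q[:,1])))
E
```

```text
[516.06716677 188.03183996 213.08014099] [1.79997207e+02 3.21806058e-03 8.21524489e+01]
scene 161
x=0.169*y+617.7 -9.587319342562422 -503.30055448632913 -389.46708249607764 [ 542.01699941 -448.09286142  119.78229688] 2.6168444641957356
top 95
x=0.165*y+616.8 -9.375449953952238 -497.9376964576039 -383.4555524327727 [ 544.20215779 -439.43664525  121.8078933 ] 2.7596364802714803
```

View pics/t5c.png

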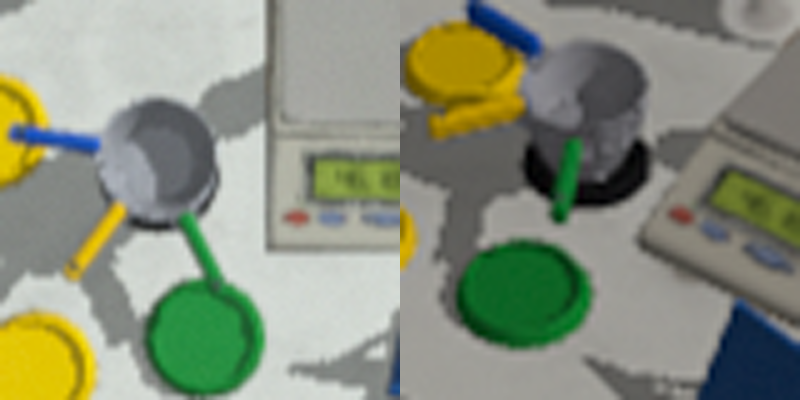

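The three pans are nested level, with blue, yellow and green handles about 65° apart. Now I fit the rest's board and lip from depth.

```bash
python3 - <<'E'
from h import *
for n in ('s5','t5'):
    a=np.load(f'pics/{n}.npz');Q=pts(a);f=a['frame'].astype(int)
    m=(Q[...,0]>330)&(Q[...,0]<460)&(Q[...,1]<-200)&(Q[...,1]>-385)&(f[...,0]>f[...,2]+30)&(Q[...,2]>3)
    m=cv2.erode(m.astype(np.uint8),np.ones((2,2)))>0
    q=Q[m];b=q[(q[:,2]>22)&(q[:,2]<70)]
    # x = a*y + b*z + c
    A=np.c_[b[:,1],b[:,2],np.ones(len(b))];k,*_=np.linalg.lstsq(A,b[:,0],rcond=None);r=b[:,0]-A@k
    g=abs(r)<5;k,*_=np.linalg.lstsq(A[g],b[g,0],rcond=None)
    e=np.array([np.cos(np.radians(-10.5)),np.sin(np.radians(-10.5))]);w=np.array([-e[1],e[0]])
    yy=b[:,:2]@w
    print(n,len(b),g.sum(),k,'yaw',np.degrees(np.arctan(-k[0])),'lean',np.degrees(np.arctan(k[1])),'face x at y=-295,z=8:',k@[-295,8,1],'w range',yy.min(),yy.max(),r.std())
for z in (76,):
    a=np.load('pics/t5.npz')
# rails/rack top yaw
a=np.load('pics/t5.npz');Q=pts(a)
m=(Q[...,2]>20)&(Q[...,2]<32)&(abs(Q[...,0]-540)<50)&(abs(Q[...,1]+440)<90)
q=Q[m];print(len(q),q.min(0),q.max(0));c=cv2.minAreaRect(q[:,:2].astype(np.float32));print(c)
E
```

```text
s5 537 515 [2.10419455e-01 4.76634568e-01 4.50638950e+02] yaw -11.882795084879419 lean 25.484082832778157 face x at y=-295,z=8: 392.3782869590469 w range -295.0587132575769 -149.56871874350597 2.9563507026252127
t5 307 301 [2.05151215e-01 4.85919292e-01 4.47902825e+02] yaw -11.593440541988192 lean 25.916011076226972 face x at y=-295,z=8: 391.27057089475187 w range -287.2977473863246 -141.2687620236812 2.902447328958753
186 [ 515.58600093 -507.73244102   20.00952194] [ 573.43184959 -369.28108155   31.97481436]
((544.3626708984375, -440.97320556640625), (139.92149353027344, 39.44642639160156), 80.28413391113281)
```

```bash
python3 - <<'E'
from h import *
plan(550,-410,170,80.3,0)
E
```

```text
16 rows
-0.1225 0.0240 0.0090 0.0010 0; -0.1224 0.0243 0.0090 0.0010 0; -0.1224 0.0245 0.0090 0.0010 0; -0.1223 0.0248 0.0090 0.0010 0; -0.1223 0.0250 0.0090 0.0010 0
-0.1222 0.0253 0.0090 0.0010 0; -0.1222 0.0255 0.0090 0.0010 0; -0.1221 0.0257 0.0090 0.0010 0; -0.1221 0.0260 0.0090 0.0010 0; -0.1220 0.0262 0.0090 0.0010 0
-0.1219 0.0265 0.0090 0.0010 0; -0.1219 0.0267 0.0090 0.0010 0; -0.1218 0.0270 0.0090 0.0010 0; -0.1218 0.0272 0.0090 0.0010 0; -0.1217 0.0275 0.0090 0.0010 0
-0.1217 0.0277 0.0090 0.0010 0
```

Request:
apply_moves --series "-0.122 0.024 0 0.001 0; -0.122 0.024 0 0.001 0; -0.122 0.024 0 0.001 0; -0.122 0.025 0 0.001 0; -0.122 0.025 0 0.001 0" --squeeze 28

```text
time: 18.27
tool_pos: [526.3, -2.9, 213.1]
tcp_rot: [180.0, 0.0, 81.3]
ft_force: [0.2, -0.0, 0.0]
finger_gap: 42.8
grip_force: 0.0
```

Request:
apply_moves --series "-0.122 0.025 0 0.001 0; -0.122 0.025 0 0.001 0; -0.122 0.026 0 0.001 0; -0.122 0.026 0 0.001 0; -0.122 0.026 0 0.001 0"

```text
time: 18.68
tool_pos: [535.5, -190.1, 213.0]
tcp_rot: [180.0, 0.0, 80.7]
ft_force: [1.3, -0.4, -0.3]
finger_gap: 43.1
grip_force: 0.0
```

Request:
apply_moves --series "-0.122 0.026 0.02 0.001 0; -0.122 0.027 0.03 0.001 0; -0.122 0.027 0.03 0.001 0; -0.122 0.027 0.03 0.001 0; -0.122 0.027 0.03 0.001 0"

```text
time: 19.1
tool_pos: [544.6, -377.2, 170.5]
tcp_rot: [-180.0, 0.0, 80.1]
ft_force: [-0.2, 0.8, 0.4]
finger_gap: 42.7
grip_force: 0.0
```

Request:
apply_moves --series "-0.122 0.028 0 0.001 0; 0 0 0 0 0; 0 0 0 0 0; 0 0 0 0 0; 0 0 0 0 0"

```text
time: 19.52
tool_pos: [547.9, -410.9, 171.2]
tcp_rot: [180.0, -0.0, 80.1]
ft_force: [-0.0, -0.6, 0.4]
finger_gap: 42.8
grip_force: 0.0
```

```bash
python3 - <<'E'
from h import *
b=shot('scene','s6');a=shot('top','t6');s=sense();print(s['tool_pos'],s['tcp_rot'],s['finger_gap'])
f1=cv2.resize(a['frame'][175:265,340:460],(400,300),interpolation=cv2.INTER_CUBIC)
f2=cv2.resize(b['frame'][195:300,330:470],(400,300),interpolation=cv2.INTER_CUBIC)
cv2.imwrite('pics/t6c.png',np.hstack([f1,f2]))
plan(550,-410,93,80.3,0,lim=20)
E
```

```text
[ 548.40080118 -410.34111977  171.56912884] [1.79961961e+02 1.68833832e-02 8.01817329e+01] 42.52479620752177
4 rows
0.0005 0.0013 0.0655 -0.0003 0; 0.0005 0.0013 0.0655 -0.0003 0; 0.0005 0.0013 0.0655 -0.0003 0; 0.0005 0.0013 0.0655 -0.0003 0
```

View pics/t6c.png

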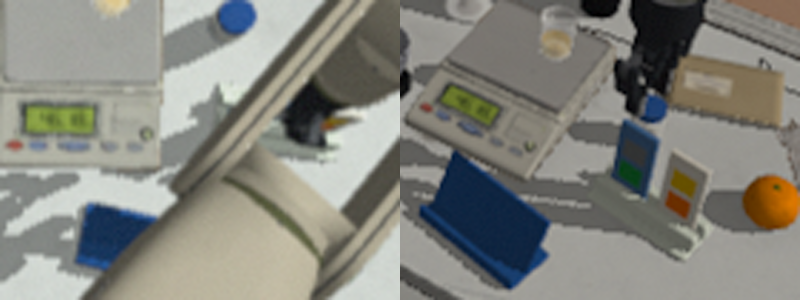

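The gripper is above the blue plate (right part at 640,155), whose fields face the robot. I'll descend and pinch lightly.

Request:
apply_moves --series "0.001 0.001 0.0655 0 0; 0.001 0.001 0.0655 0 0; 0.001 0.001 0.0655 0 0; 0 0.001 0.0655 0 0; 0 0 0 0 0"

```text
time: 20.03
tool_pos: [547.6, -407.4, 87.5]
tcp_rot: [-179.7, -0.2, 80.2]
ft_force: [-0.4, 0.7, -2.0]
finger_gap: 42.9
grip_force: 0.0
```

Request:
apply_moves --series "0 0 0 0 0.5; 0 0 0 0 0.6; 0 0 0 0 0.7; 0 0 0 0 0.75; 0 0 0 0 0.8" --squeeze 28

```text
time: 20.45
tool_pos: [550.2, -411.0, 93.9]
tcp_rot: [179.9, 0.1, 80.1]
ft_force: [0.8, 0.3, 0.1]
finger_gap: 8.5
grip_force: 0.0
```

Request:
apply_moves --series "0 0 0 0 0.9; 0 0 0 0 1; 0 0 0 0 1; 0 0 0 0 1; 0 0 0 0 1"

```text
time: 20.87
tool_pos: [550.2, -411.1, 93.9]
tcp_rot: [179.9, 0.1, 80.1]
ft_force: [-0.1, 0.9, 5.4]
finger_gap: 7.6
grip_force: 28.4
```

Request:
apply_moves --series "0 0 -0.02 0 1; 0 0 -0.04 0 1; 0 0 -0.07 0 1; 0 0 -0.08 0 1; 0 0 -0.08 0 1"

```text
time: 21.28
tool_pos: [549.0, -410.1, 180.3]
tcp_rot: [-179.9, -0.0, 80.1]
ft_force: [0.4, -0.1, -1.5]
finger_gap: 7.7
grip_force: 27.8
```

Request:
apply_moves --series "0 0 -0.03 0 1; 0 0 0 0 1; 0 0 0 0 1; 0 0 0 0 1; 0 0 0 0 1"

```text
time: 21.7
tool_pos: [548.5, -409.6, 185.6]
tcp_rot: [-179.8, -0.1, 80.1]
ft_force: [-0.1, 0.6, -2.5]
finger_gap: 7.4
grip_force: 27.8
```

```bash
python3 - <<'E'
from h import *
s=sense();print(s['tool_pos'],s['tcp_rot'],s['finger_gap'],s['grip_force'])
plan(390.6,-261.4,190,78.3,1,lim=25)
E
```

```text
[ 548.51991147 -409.62970244  185.61882001] [-1.79809018e+02 -1.13543292e-01  8.01193248e+01] 7.44944916725231 27.835693359375
9 rows
0.0440 -0.0670 -0.0016 0.0018 1; 0.0438 -0.0672 -0.0016 0.0018 1; 0.0436 -0.0674 -0.0016 0.0018 1; 0.0433 -0.0675 -0.0016 0.0018 1; 0.0431 -0.0677 -0.0016 0.0018 1
0.0429 -0.0678 -0.0016 0.0018 1; 0.0426 -0.0680 -0.0016 0.0018 1; 0.0424 -0.0681 -0.0016 0.0018 1; 0.0421 -0.0683 -0.0016 0.0018 1
```

Request:
apply_moves --series "0.022 -0.033 -0.002 0 1; 0.022 -0.033 -0.002 0.002 1; 0.044 -0.067 -0.002 0.002 1; 0.044 -0.067 -0.002 0.002 1; 0.044 -0.067 -0.002 0.002 1"

```text
time: 22.12
tool_pos: [478.5, -343.0, 189.1]
tcp_rot: [-179.8, -0.1, 79.2]
ft_force: [-0.5, 0.8, -0.7]
finger_gap: 7.6
grip_force: 28.0
```

Request:
apply_moves --series "0.043 -0.068 -0.002 0.002 1; 0.043 -0.068 -0.002 0.002 1; 0.043 -0.068 -0.002 0.002 1; 0.043 -0.068 -0.002 0.002 1; 0.042 -0.068 0 0.002 1"

```text
time: 22.53
tool_pos: [391.0, -260.1, 192.1]
tcp_rot: [-179.9, -0.1, 78.0]
ft_force: [0.9, -0.7, -0.7]
finger_gap: 7.5
grip_force: 28.0
```

Request:
apply_moves --series "0.021 -0.034 0 0.002 1; 0.021 -0.034 0 0 1; 0 0 0 0 1; 0 0 0 0 1; 0 0 0 0 1"

```text
time: 22.95
tool_pos: [375.3, -245.0, 193.2]
tcp_rot: [-180.0, -0.0, 77.8]
ft_force: [0.0, -0.4, -1.3]
finger_gap: 7.7
grip_force: 28.0
```

```bash
python3 - <<'E'
from h import *
s=sense();print(s['tool_pos'],s['tcp_rot'],s['finger_gap'],s['grip_force'])
plan(390.6,-261.4,120,78.3,1,lim=20)
b=shot('scene','s7');Q=pts(b);f=b['frame'].astype(int)
cv2.imwrite('pics/s7c.png',cv2.resize(b['frame'][200:310,310:430],None,fx=5,fy=5,interpolation=cv2.INTER_CUBIC))
E
```

```text
[ 375.33523341 -245.00643698  193.17354387] [-1.79980137e+02 -7.20431505e-03  7.78281342e+01] 7.692954774049136 27.98438787460327
4 rows
-0.0107 0.0153 0.0610 -0.0010 1; -0.0107 0.0153 0.0610 -0.0010 1; -0.0107 0.0153 0.0610 -0.0010 1; -0.0108 0.0152 0.0610 -0.0010 1
```

View pics/s7c.png

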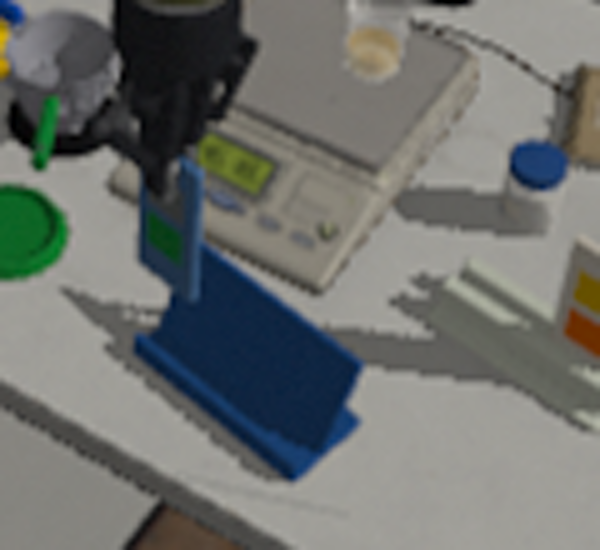

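The blue plate hangs upright in the gripper at about (170,230), slightly short of and left of the rest's left half. I'll correct sideways, then lower.

Request:
apply_moves --series "-0.022 0.031 0 -0.002 1; -0.021 0.030 0 -0.002 1; 0 0 0.06 0 1; 0 0 0.06 0 1; 0 0 0.06 0 1"

```text
time: 23.42
tool_pos: [391.0, -262.0, 138.9]
tcp_rot: [180.0, 0.0, 78.3]
ft_force: [-0.3, -0.1, -1.5]
finger_gap: 7.3
grip_force: 28.0
```

Request:
apply_moves --series "0 0 0.06 0 1; 0 0 0 0 1; 0 0 0 0 1; 0 0 0 0 1; 0 0 0 0 1"

```text
time: 23.83
tool_pos: [391.3, -262.1, 123.2]
tcp_rot: [179.9, 0.1, 78.3]
ft_force: [0.2, -0.1, -1.1]
finger_gap: 7.6
grip_force: 27.9
```

```bash
python3 - <<'E'
from h import *
s=sense();print(s['tool_pos'],s['tcp_rot'],s['finger_gap'],s['grip_force'])
o=np.array([392.3,-292.4]);t=np.radians(-11.7);R=np.array([[np.cos(t),-np.sin(t)],[np.sin(t),np.cos(t)]])
print('rest frame',(s['tool_pos'][:2]-o)@R)
b=shot('scene','s8');a=shot('top','t8')
f1=cv2.resize(b['frame'][215:305,325:395],(400,514),interpolation=cv2.INTER_CUBIC)
f2=cv2.resize(a['frame'][215:275,345:415],(400,343),interpolation=cv2.INTER_CUBIC)
cv2.imwrite('pics/s8c.png',np.hstack([f1,np.vstack([f2,np.zeros((171,400,3),np.uint8)])]))
E
```

```text
[ 391.29545743 -262.05360341  123.15932783] [1.79888743e+02 6.09361694e-02 7.82847018e+01] 7.619606641530431 27.94770509004593
rest frame [-7.13753469 29.51217529]
```

View pics/s8c.png

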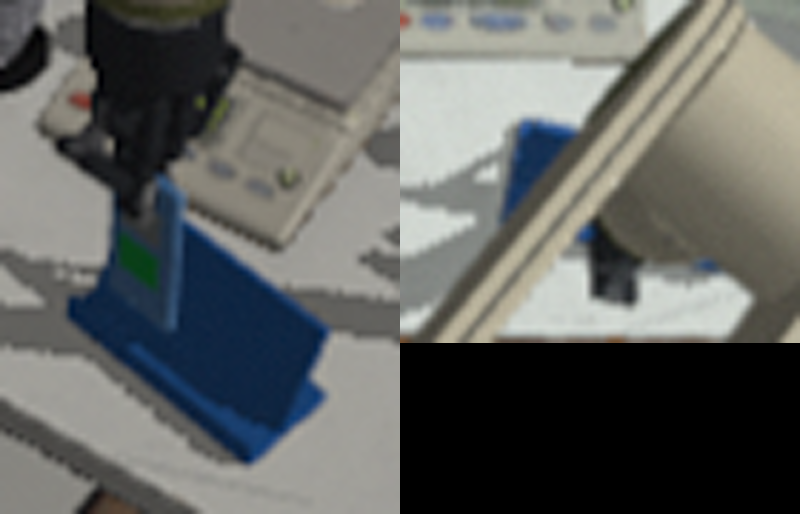

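Request:
apply_moves --series "0 0 0.03 0 1; 0 0 0.03 0 1; 0 0 0.015 0 1; 0 0 0 0 1; 0 0 0 0 1"

```text
time: 24.35
tool_pos: [389.9, -260.8, 98.3]
tcp_rot: [-179.9, -0.0, 78.3]
ft_force: [-0.0, -0.2, -1.1]
finger_gap: 7.7
grip_force: 28.0
```

```bash
python3 - <<'E'
from h import *
b=shot('scene','s9');Q=pts(b);f=b['frame'].astype(int)
k=np.array([2.10419455e-01,4.76634568e-01,4.50638950e+02])
o=np.array([392.3,-292.4]);t=np.radians(-11.7);R=np.array([[np.cos(t),-np.sin(t)],[np.sin(t),np.cos(t)]])
W=(Q[...,:2]-o)@R
# points in front of the board face by 3+ mm, region of plate
d=(Q[...,0]-(Q[...,1]*k[0]+Q[...,2]*k[1]+k[2]))
for z0,z1 in ((20,40),(40,60),(60,80),(80,95)):
    m=(Q[...,2]>z0)&(Q[...,2]<z1)&(d<-3)&(W[...,0]>-30)&(W[...,0]<30)&(W[...,1]>-10)&(W[...,1]<75)
    if m.sum()>5: print(z0,m.sum(),np.percentile(W[m][:,0],[10,50,90]).round(1),np.percentile(W[m][:,1],[2,98]).round(1))
E
```

```text
20 50 [-14.  -12.   -9.3] [ 2.9 52.8]
40 52 [-13.2 -11.3  14.3] [-5.3 48.1]
60 47 [-13.7 -12.   -7.7] [ 2.  48.7]
80 33 [-14.2 -11.9  -9.9] [ 3.2 51.1]
```

Request:
apply_moves --series "0 0 0.006 0 1; 0 0 0.003 0 1; 0 0 0 0 1; 0 0 0 0 1; 0 0 0 0 1"

```text
time: 24.82
tool_pos: [390.5, -261.3, 96.6]
tcp_rot: [180.0, 0.0, 78.3]
ft_force: [0.7, 0.4, -1.5]
finger_gap: 7.6
grip_force: 28.0
```

Request:
apply_moves --series "0 0.005 0 0 1; 0 0.003 0 0 1; 0 0 0 0 1; 0 0 0 0 1; 0 0 0 0 1"

```text
time: 25.23
tool_pos: [392.8, -261.7, 96.5]
tcp_rot: [-180.0, -0.0, 78.3]
ft_force: [-0.5, -0.5, -1.4]
finger_gap: 8.0
grip_force: 28.0
```

Request:
apply_moves --series "0 0 0.004 0 1; 0 0 0.002 0 1; 0 0 0 0 1; 0 0 0 0 1; 0 0 0 0 1"

```text
time: 25.65
tool_pos: [393.2, -262.0, 95.8]
tcp_rot: [179.9, 0.0, 78.3]
ft_force: [-1.8, 2.4, 8.2]
finger_gap: 7.4
grip_force: 29.4
```

Request:
apply_moves --series "0 0.003 0 0 1; 0 0.003 0 0 1; 0 0 0 0 1; 0 0 0 0 1; 0 0 0 0 1"

```text
time: 26.07
tool_pos: [394.7, -262.5, 95.8]
tcp_rot: [180.0, 0.0, 78.3]
ft_force: [-3.4, 1.8, 8.9]
finger_gap: 7.4
grip_force: 29.6
```

Request:
apply_moves --series "0 0 -0.002 0 1; 0 0.003 0 0 1; 0 0.003 0 0 1; 0 0 0 0 1; 0 0 0 0 1"

```text
time: 26.48
tool_pos: [395.6, -262.6, 95.8]
tcp_rot: [-179.9, 0.0, 78.3]
ft_force: [-7.9, 1.3, 8.8]
finger_gap: 7.5
grip_force: 31.1
```

Request:
apply_moves --series "0 0 -0.002 0 1; 0 0 0 0 0.8; 0 0 0 0 0.7; 0 0 0 0 0.67; 0 0 0 0 0.67"

```text
time: 26.9
tool_pos: [396.5, -262.5, 95.8]
tcp_rot: [180.0, -0.0, 78.3]
ft_force: [-0.3, 0.5, -0.3]
finger_gap: 14.2
grip_force: 0.0
```

Request:
apply_moves --series "0 0.008 0 0 0.67; 0 0.008 0 0 0.67; 0 0.008 0 0 0.67; 0 0.008 0 0 0.67; 0 0 0 0 0.67"

```text
time: 27.32
tool_pos: [406.2, -264.5, 95.9]
tcp_rot: [180.0, 0.0, 78.3]
ft_force: [0.0, 0.4, -0.0]
finger_gap: 14.0
grip_force: 0.1
```

Request:
apply_moves --series "0 0.01 0 0 0.62; 0 0.01 0 0 0.55; 0 0.01 0 0 0.5; 0 0.01 0 0 0.43; 0 0.01 0 0 0.36"

```text
time: 27.73
tool_pos: [420.8, -267.5, 95.9]
tcp_rot: [180.0, 0.0, 78.3]
ft_force: [-0.5, 0.0, -0.3]
finger_gap: 27.2
grip_force: 0.1
```

```bash
cat >> h.py <<'E'
def plates(n):
    b=shot('scene',n);Q=pts(b)
    o=np.array([392.3,-292.4]);t=np.radians(-11.7);R=np.array([[np.cos(t),-np.sin(t)],[np.sin(t),np.cos(t)]])
    W=(Q[...,:2]-o)@R;Z=Q[...,2]
    for y0,y1 in ((7,48),(-50,-8)):
      for z0,z1 in ((20,35),(35,50),(50,65),(65,80),(80,95),(95,110),(110,130)):
        m=(Z>z0)&(Z<z1)&(W[...,0]>-35)&(W[...,0]<75)&(W[...,1]>y0)&(W[...,1]<y1)
        if m.sum()>4: print(y0,z0,m.sum(),'z',Z[m].mean().round(),'x',np.percentile(W[m][:,0],[10,50,90]).round(1),'face would be',((Z[m].mean()-8)*.466).round(1))
E
python3 -c "from h import *;plates('s10')"
```

```text
7 20 52 z 27.0 x [-21.   -2.2   1. ] face would be 8.8
7 35 37 z 44.0 x [0.  2.9 6.7] face would be 16.6
7 50 42 z 58.0 x [ 4.5  7.9 10.2] face would be 23.1
7 65 43 z 72.0 x [10.7 12.8 17. ] face would be 29.8
7 80 23 z 88.0 x [14.9 17.9 20.9] face would be 37.1
7 95 35 z 103.0 x [ 2.9 21.7 26.3] face would be 44.3
7 110 67 z 120.0 x [-2.2 27.9 37.3] face would be 52.4
-50 20 53 z 27.0 x [ 2.7  9.  13. ] face would be 8.8
-50 35 51 z 42.0 x [12.4 16.5 19.8] face would be 16.0
-50 50 48 z 57.0 x [19.5 24.1 26.3] face would be 22.9
-50 65 55 z 72.0 x [26.4 30.2 35.1] face would be 29.6
```

Request:
apply_moves --series "0 0.01 0 0 0.3; 0 0.01 0 0 0.23; 0 0.01 0 0 0.16; 0 0.01 0 0 0.08; 0 0.01 0 0 0"

```text
time: 28.2
tool_pos: [435.4, -270.6, 95.9]
tcp_rot: [180.0, 0.0, 78.3]
ft_force: [0.0, 0.3, -0.1]
finger_gap: 42.9
grip_force: 0.0
```

Request:
apply_moves --series "0 0.004 0 0 -0.1; 0 0 0 0 -0.2; 0 0 0 0 -0.2; 0 0 0 0 -0.2; 0 0 0 0 -0.2"

```text
time: 28.62
tool_pos: [436.1, -270.7, 95.8]
tcp_rot: [-180.0, -0.0, 78.3]
ft_force: [0.1, 0.6, 0.7]
finger_gap: 51.4
grip_force: 0.0
```

```bash
python3 -c "from h import *;plates('s11')"
```

```text
7 20 49 z 27.0 x [-4.5 -0.2  4.1] face would be 8.8
7 35 44 z 42.0 x [ 4.2  7.3 11.4] face would be 16.1
7 50 47 z 57.0 x [10.5 14.6 18.4] face would be 23.0
7 65 41 z 72.0 x [18.  20.8 25.3] face would be 29.7
7 80 28 z 88.0 x [24.1 28.4 32.2] face would be 37.2
7 95 55 z 103.0 x [19.7 36.8 65.6] face would be 44.1
7 110 83 z 118.0 x [ 0.9 42.7 66.1] face would be 51.3
-50 20 56 z 26.0 x [-8.2  9.1 13.9] face would be 8.5
-50 35 54 z 42.0 x [11.5 17.  20.7] face would be 15.9
-50 50 52 z 58.0 x [20.4 23.6 28.9] face would be 23.4
-50 65 49 z 72.0 x [27.2 30.8 36.1] face would be 30.0
```

Blue leans flat: 8.9 mm in front of the board plane at all heights. Next is the white plate.

Request:
apply_moves --series "0 0 -0.05 0 -0.2; 0 0 -0.1 0 -0.2; 0 0 -0.1 0 -0.2; 0 0 0 0 -0.2; 0 0 0 0 0"

```text
time: 29.08
tool_pos: [437.6, -271.9, 173.4]
tcp_rot: [179.7, 0.1, 78.3]
ft_force: [0.2, 0.8, -1.2]
finger_gap: 43.1
grip_force: 0.0
```

```bash
python3 - <<'E'
from h import *
plan(539.5,-474,171,80.3,0)
Q=pts(shot('scene','s12'))
m=(Q[...,2]>105)&(Q[...,2]<135)&(Q[...,0]>505)&(Q[...,0]<575)&(Q[...,1]<-430)&(Q[...,1]>-525)
q=Q[m];print(len(q),q.mean(0),q.min(0),q.max(0))
E
```

```text
6 rows
-0.0985 0.0782 0.0014 -0.0029 0; -0.0989 0.0777 0.0014 -0.0029 0; -0.0994 0.0771 0.0014 -0.0029 0; -0.0998 0.0765 0.0014 -0.0029 0; -0.1003 0.0759 0.0014 -0.0029 0
-0.1007 0.0753 0.0014 -0.0029 0
94 [ 536.57585873 -478.85272299  118.37623715] [ 530.2415972  -502.96836891  105.08527269] [ 545.38182285 -454.60343685  129.40786202]
```

Request:
apply_moves --series "-0.098 0.078 0 -0.003 0; -0.099 0.078 0 -0.003 0; -0.099 0.077 0 -0.003 0; -0.100 0.077 0 -0.003 0; -0.100 0.076 0 -0.003 0"

```text
time: 29.55
tool_pos: [521.2, -439.7, 168.3]
tcp_rot: [-179.9, -0.1, 80.0]
ft_force: [0.7, -0.9, 1.1]
finger_gap: 42.7
grip_force: 0.0
```

Request:
apply_moves --series "-0.106 0.074 0 -0.003 0; 0 0 0 0 0; 0 0 0 0 0; 0 0 0 0 0; 0 0 0 0 0"

```text
time: 29.97
tool_pos: [537.4, -473.0, 170.3]
tcp_rot: [-180.0, -0.0, 80.4]
ft_force: [0.1, 0.5, 0.3]
finger_gap: 42.9
grip_force: 0.0
```

```bash
python3 -c "
from h import *
print(sense()['tool_pos'],sense()['tcp_rot']);plan(539,-476,93,80.3,0,lim=20)"
```

```text
[ 537.40910788 -472.99755292  170.3465057 ] [-1.79950474e+02 -4.86233122e-02  8.03736782e+01]
4 rows
-0.0022 0.0017 0.0645 0.0002 0; -0.0022 0.0017 0.0645 0.0002 0; -0.0022 0.0017 0.0645 0.0002 0; -0.0022 0.0017 0.0645 0.0002 0
```

Request:
apply_moves --series "-0.002 0.002 0.0645 0 0; -0.002 0.002 0.0645 0 0; -0.002 0.002 0.0645 0 0; -0.002 0.001 0.0645 0 0; 0 0 0 0 0"

```text
time: 30.38
tool_pos: [537.4, -473.7, 89.4]
tcp_rot: [-179.7, -0.2, 80.4]
ft_force: [-1.8, 0.1, -1.4]
finger_gap: 42.9
grip_force: 0.0
```

Request:
apply_moves --series "0 0 0 0 0.5; 0 0 0 0 0.6; 0 0 0 0 0.7; 0 0 0 0 0.75; 0 0 0 0 0.8" --squeeze 28

```text
time: 30.8
tool_pos: [540.1, -477.4, 95.2]
tcp_rot: [179.9, 0.1, 80.4]
ft_force: [-0.6, -0.8, 0.6]
finger_gap: 8.8
grip_force: 0.2
```

Request:
apply_moves --series "0 0 0 0 0.9; 0 0 0 0 1; 0 0 0 0 1; 0 0 0 0 1; 0 0 0 0 1"

```text
time: 31.22
tool_pos: [540.0, -477.5, 95.2]
tcp_rot: [179.9, 0.1, 80.3]
ft_force: [-1.5, 1.0, 5.7]
finger_gap: 7.5
grip_force: 28.7
```

Request:
apply_moves --series "0 0 -0.02 0 1; 0 0 -0.04 0 1; 0 0 -0.07 0 1; 0 0 -0.08 0 1; 0 0 -0.08 0 1"

```text
time: 31.63
tool_pos: [539.2, -476.5, 181.7]
tcp_rot: [-180.0, -0.0, 80.4]
ft_force: [0.7, 0.2, -0.9]
finger_gap: 7.4
grip_force: 27.7
```

Request:
apply_moves --series "0 0 -0.04 0 1; 0 0 0 0 1; 0 0 0 0 1; 0 0 0 0 1; 0 0 0 0 1"

```text
time: 32.05
tool_pos: [538.6, -476.0, 189.7]
tcp_rot: [-179.8, -0.1, 80.3]
ft_force: [-0.2, 1.1, -1.7]
finger_gap: 7.6
grip_force: 27.7
```

```bash
python3 - <<'E'
from h import *
s=sense();print(s['tool_pos'],s['tcp_rot'])
plan(378.4,-320.2,190,78.3,1,lim=25)
E
```

```text
[ 538.58624384 -475.97416895  189.68100722] [-1.79817067e+02 -1.32527259e-01  8.03499455e+01]
9 rows
0.0469 -0.0682 -0.0001 0.0020 1; 0.0467 -0.0683 -0.0001 0.0020 1; 0.0464 -0.0685 -0.0001 0.0020 1; 0.0461 -0.0687 -0.0001 0.0020 1; 0.0458 -0.0689 -0.0001 0.0020 1
0.0456 -0.0691 -0.0001 0.0020 1; 0.0453 -0.0693 -0.0001 0.0020 1; 0.0450 -0.0694 -0.0001 0.0020 1; 0.0447 -0.0696 -0.0001 0.0020 1
```

Request:
apply_moves --series "0.023 -0.034 0 0.001 1; 0.023 -0.034 0 0.001 1; 0.047 -0.068 0 0.002 1; 0.046 -0.069 0 0.002 1; 0.046 -0.069 0 0.002 1"

```text
time: 32.47
tool_pos: [466.7, -406.5, 190.1]
tcp_rot: [-179.8, -0.1, 79.4]
ft_force: [1.0, -0.1, -1.0]
finger_gap: 7.5
grip_force: 27.9
```

Request:
apply_moves --series "0.046 -0.069 0 0.002 1; 0.046 -0.069 0 0.002 1; 0.045 -0.069 0 0.002 1; 0.045 -0.069 0 0.002 1; 0.023 -0.035 0 0.002 1"

```text
time: 32.88
tool_pos: [386.0, -327.4, 190.4]
tcp_rot: [-179.8, -0.1, 78.3]
ft_force: [-0.2, 0.2, -2.1]
finger_gap: 7.5
grip_force: 27.9
```

Request:
apply_moves --series "0.022 -0.035 0 0.001 1; 0 0 0 0 1; 0 0 0 0 1; 0 0 0 0 1; 0 0 0 0 1"

```text
time: 33.3
tool_pos: [379.6, -321.5, 192.1]
tcp_rot: [-180.0, -0.0, 78.2]
ft_force: [-0.3, -0.6, -1.7]
finger_gap: 7.7
grip_force: 27.9
```

```bash
python3 - <<'E'
from h import *
s=sense();print(s['tool_pos'],s['tcp_rot'],s['grip_force'])
plan(378.4,-320.2,124,78.3,1,lim=20)
E
```

```text
[ 379.60388984 -321.4975017   192.06947702] [-1.79980179e+02 -1.46460524e-02  7.81710679e+01] 27.888172566890717
4 rows
0.0009 -0.0012 0.0567 -0.0003 1; 0.0009 -0.0012 0.0567 -0.0003 1; 0.0009 -0.0012 0.0567 -0.0003 1; 0.0009 -0.0012 0.0567 -0.0003 1
```

Request:
apply_moves --series "0.001 -0.002 0.057 0 1; 0.001 -0.001 0.057 0 1; 0.001 -0.001 0.057 0 1; 0.001 -0.001 0.057 0 1; 0 0 0.03 0 1"

```text
time: 33.72
tool_pos: [377.5, -319.0, 112.5]
tcp_rot: [-179.8, -0.1, 78.2]
ft_force: [-0.4, -0.2, -1.8]
finger_gap: 7.7
grip_force: 27.8
```

Request:
apply_moves --series "0 0 0.025 0 1; 0 0 0.01 0 1; 0 0 0 0 1; 0 0 0 0 1; 0 0 0 0 1"

```text
time: 34.13
tool_pos: [378.7, -320.3, 105.6]
tcp_rot: [179.9, 0.1, 78.2]
ft_force: [-0.9, -0.8, -1.6]
finger_gap: 7.8
grip_force: 27.8
```

```bash
python3 - <<'E'
from h import *
s=sense();print(s['tool_pos'],s['tcp_rot'],s['grip_force'])
Q=pts(shot('scene','s13'));k=np.array([2.10419455e-01,4.76634568e-01,4.50638950e+02])
o=np.array([392.3,-292.4]);t=np.radians(-11.7);R=np.array([[np.cos(t),-np.sin(t)],[np.sin(t),np.cos(t)]])
print((s['tool_pos'][:2]-o)@R)
W=(Q[...,:2]-o)@R;d=(Q[...,0]-(Q[...,1]*k[0]+Q[...,2]*k[1]+k[2]))
for z0,z1 in ((20,40),(40,60),(60,80),(80,95)):
    m=(Q[...,2]>z0)&(Q[...,2]<z1)&(d<-4)&(W[...,0]>-30)&(W[...,0]<30)&(W[...,1]<1)&(W[...,1]>-75)
    if m.sum()>5: print(z0,m.sum(),np.percentile(W[m][:,0],[10,50,90]).round(1),np.percentile(W[m][:,1],[2,98]).round(1))
E
```

```text
[ 378.69734352 -320.30177895  105.63930161] [1.79917592e+02 5.60078611e-02 7.81725777e+01] 27.839770317077637
[ -7.66190522 -30.08050433]
20 55 [-20.5 -10.6  -9.3] [-58.1  -6.1]
40 51 [-12.3 -10.4  -8.1] [-64.1  -9.6]
60 54 [-12.6 -10.9  -7.9] [-58.2  -8.4]
80 39 [-12.3 -10.4  -8.5] [-55.4 -10.1]
```

Request:
apply_moves --series "0 0 0.012 0 1; 0 0 0.01 0 1; 0 0 0 0 1; 0 0 0 0 1; 0 0 0 0 1"

```text
time: 34.6
tool_pos: [378.0, -319.6, 97.9]
tcp_rot: [-180.0, -0.0, 78.2]
ft_force: [0.3, 0.4, -0.3]
finger_gap: 7.6
grip_force: 27.8
```

Request:
apply_moves --series "0 0 0.004 0 1; 0 0 0.003 0 1; 0 0 0 0 1; 0 0 0 0 1; 0 0 0 0 1"

```text
time: 35.02
tool_pos: [378.7, -320.2, 97.1]
tcp_rot: [179.9, 0.1, 78.2]
ft_force: [-1.6, 0.9, 7.4]
finger_gap: 7.2
grip_force: 29.0
```

Floor contact. I'll unload slightly and push to the backstop's foot.

Request:
apply_moves --series "0 0 -0.002 0 1; 0 0.004 0 0 1; 0 0.004 0 0 1; 0 0 0 0 1; 0 0 0 0 1"

```text
time: 35.43
tool_pos: [380.6, -320.6, 97.1]
tcp_rot: [180.0, 0.0, 78.2]
ft_force: [-2.3, 1.2, 5.8]
finger_gap: 7.5
grip_force: 28.9
```

Request:
apply_moves --series "0 0.003 0 0 1; 0 0.003 0 0 1; 0 0 0 0 1; 0 0 0 0 1; 0 0 0 0 1"

```text
time: 35.85
tool_pos: [382.2, -321.0, 97.1]
tcp_rot: [-180.0, 0.0, 78.2]
ft_force: [-3.2, 1.3, 7.2]
finger_gap: 7.6
grip_force: 29.0
```

Request:
apply_moves --series "0 0.003 0 0 1; 0 0.003 0 0 1; 0 0 0 0 1; 0 0 0 0 1; 0 0 0 0 1"

```text
time: 36.27
tool_pos: [383.4, -321.2, 97.1]
tcp_rot: [-179.9, 0.0, 78.2]
ft_force: [-5.6, 1.6, 9.9]
finger_gap: 7.7
grip_force: 30.7
```

Request:
apply_moves --series "0 0.002 -0.001 0 1; 0 0.002 0 0 1; 0 0 0 0 1; 0 0 0 0 1"

```text
time: 36.6
tool_pos: [384.1, -321.3, 97.2]
tcp_rot: [-179.9, 0.0, 78.2]
ft_force: [-7.7, 1.5, 9.4]
finger_gap: 7.6
grip_force: 33.8
```

Request:
apply_moves --series "0 0 -0.003 0 1; 0 0 0 0 0.8; 0 0 0 0 0.7; 0 0 0 0 0.67; 0 0 0 0 0.67"

```text
time: 37.02
tool_pos: [385.4, -321.2, 97.6]
tcp_rot: [180.0, 0.0, 78.2]
ft_force: [0.4, -0.2, -0.1]
finger_gap: 14.1
grip_force: 0.0
```

Request:
apply_moves --series "0 0.008 0 0 0.67; 0 0.008 0 0 0.67; 0 0.008 0 0 0.67; 0 0.008 0 0 0.67; 0 0 0 0 0.67"

```text
time: 37.43
tool_pos: [395.1, -323.3, 97.7]
tcp_rot: [180.0, 0.0, 78.2]
ft_force: [0.5, -0.0, 0.3]
finger_gap: 13.8
grip_force: 0.0
```

Request:
apply_moves --series "0 0.01 0 0 0.62; 0 0.01 0 0 0.55; 0 0.01 0 0 0.5; 0 0.01 0 0 0.43; 0 0.01 0 0 0.36"

```text
time: 37.85
tool_pos: [409.6, -326.2, 97.6]
tcp_rot: [-180.0, -0.0, 78.2]
ft_force: [-0.2, 0.1, 0.2]
finger_gap: 27.1
grip_force: 0.1
```

```bash
python3 -c "from h import *;plates('s14')"
```

```text
7 20 50 z 27.0 x [-5.1  0.2  3.7] face would be 8.9
7 35 47 z 42.0 x [ 3.5  7.8 11.3] face would be 15.9
7 50 49 z 58.0 x [11.7 14.7 19.5] face would be 23.5
7 65 40 z 72.0 x [19.  21.9 24.7] face would be 29.9
7 80 20 z 85.0 x [23.  27.4 32.5] face would be 35.9
7 95 21 z 105.0 x [33.6 37.5 40.7] face would be 45.2
7 110 22 z 116.0 x [40.1 42.8 47.6] face would be 50.4
-50 20 47 z 27.0 x [-4.4 -1.7  1. ] face would be 8.9
-50 35 43 z 43.0 x [1.9 3.9 6.8] face would be 16.3
-50 50 43 z 58.0 x [ 5.6  8.8 10.2] face would be 23.1
-50 65 48 z 72.0 x [10.3 13.5 17.2] face would be 29.9
-50 80 20 z 88.0 x [16.3 19.  21.8] face would be 37.1
-50 95 26 z 103.0 x [-0.2 23.  26.2] face would be 44.4
-50 110 73 z 120.0 x [-1.  27.  38.5] face would be 52.3
```

Request:
apply_moves --series "0 0.01 0 0 0.3; 0 0.01 0 0 0.23; 0 0.01 0 0 0.16; 0 0.01 0 0 0.08; 0 0.01 0 0 0"

```text
time: 38.32
tool_pos: [424.2, -329.4, 97.7]
tcp_rot: [180.0, 0.0, 78.2]
ft_force: [-0.8, -0.4, -0.1]
finger_gap: 42.7
grip_force: 0.0
```

Request:
apply_moves --series "0 0.004 0 0 -0.1; 0 0 0 0 -0.2; 0 0 0 0 -0.2; 0 0 0 0 -0.2; 0 0 0 0 -0.2"

```text
time: 38.73
tool_pos: [425.0, -329.5, 97.6]
tcp_rot: [-180.0, -0.0, 78.2]
ft_force: [-0.1, 0.9, 0.6]
finger_gap: 51.0
grip_force: 0.0
```

Request:
apply_moves --series "0 0 -0.05 0 -0.2; 0 0 -0.1 0 -0.2; 0 0 -0.13 0 -0.2; 0 0 -0.13 0 -0.2; 0 0 0 0 -0.2"

```text
time: 39.15
tool_pos: [428.0, -332.4, 230.3]
tcp_rot: [179.3, 0.4, 78.2]
ft_force: [0.4, -1.2, 1.7]
finger_gap: 51.5
grip_force: 0.0
```

Request:
apply_moves --series "-0.13 0 0 0 -0.2; -0.13 0 0 0 -0.2; -0.13 0 0 0 -0.2; 0 0 0 0 -0.2; 0 0 0 0 -0.2"

```text
time: 39.57
tool_pos: [400.0, -445.7, 219.8]
tcp_rot: [-180.0, -0.0, 78.0]
ft_force: [0.3, 0.1, -0.0]
finger_gap: 51.1
grip_force: 0.0
```

```bash
python3 - <<'E'
from h import *
plates('s15');a=shot('top','t15');b=snapshot('scene')
f1=cv2.resize(a['frame'][175:265,285:415],(400,277),interpolation=cv2.INTER_CUBIC)
f2=cv2.resize(b['frame'][190:310,285:415],(400,369),interpolation=cv2.INTER_CUBIC)
cv2.imwrite('pics/fin.png',np.hstack([np.vstack([f1,np.zeros((92,400,3),np.uint8)]),f2]))
E
```

```text
7 20 51 z 27.0 x [-4.6  0.6  4.7] face would be 8.9
7 35 42 z 43.0 x [ 4.5  7.6 10.9] face would be 16.2
7 50 46 z 58.0 x [ 9.8 14.6 18.6] face would be 23.1
7 65 47 z 73.0 x [17.5 21.9 24.9] face would be 30.1
7 80 50 z 88.0 x [24.1 28.6 32.8] face would be 37.4
7 95 49 z 103.0 x [31.8 36.8 40.5] face would be 44.2
7 110 46 z 116.0 x [39.2 42.8 47. ] face would be 50.1
-50 20 52 z 27.0 x [-6.6  0.   3.6] face would be 8.7
-50 35 52 z 42.0 x [ 3.9  7.  11.2] face would be 16.0
-50 50 51 z 58.0 x [10.7 14.2 18.8] face would be 23.2
-50 65 48 z 72.0 x [18.4 21.6 24.2] face would be 29.9
-50 80 54 z 87.0 x [24.2 28.1 32.4] face would be 36.8
-50 95 53 z 102.0 x [31.7 35.5 38.7] face would be 43.9
-50 110 51 z 116.0 x [38.2 42.5 46.9] face would be 50.3
```

View pics/fin.png

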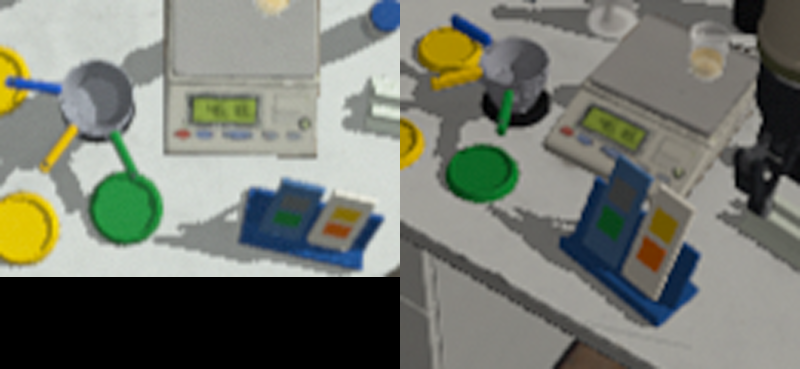

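The final picture shows both plates leaning flat side by side in the rest at (615,215) and (655,240), and the pans nested in the black stand at (515,75) with their handles fanned.

```bash
python3 -c "from bench import hand_in;print(hand_in())"
```

```text
the job is handed in; nothing more can be done
None
```

The job is handed in: the three pans on the bench (green, yellow, blue) are nested level in the black stand with handles about 65° apart, and both plates lean flat, side by side, in the blue rest, pinched at under 34 N a finger in every reading.

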